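Open the latched gate of a gem showcase

ROBOT

A 7-joint arm with a two-finger parallel gripper is mounted at the origin on the work surface. World frame = base frame: x ahead of the robot, y to its left, z up, the work surface at z = 0. Lengths are in m, angles in rad, forces in N, time in s.
With the tool pointing down it reaches from about 0.4 to 0.85 m from the base axis. Payload 4.5 kg.
Tool frame: the origin (TCP) lies between the finger pads; the fingertips stand 14 mm ahead of it and the grasp point (between the pads) lies 5 mm behind it; x points along the fingers, z is the direction in which the jaws open and shut, and the axes are right-handed (so a half turn about x gives the same grasp; the last joint's range is limited). The gripper opens to 88 mm and grips with 3 to 60 N. Pads are 18 mm wide; open, the fingers measure 123 mm over their backs; the gripper's body (75 mm by 187 mm) begins 45 mm behind the grasp point.
Start: joints at [1.276, 0.689, -0.195, 1.565, 0.157, 0.902, -0.215], TCP at [0.202, -0.592, 0.225] pointing down, gripper open.
Joint ranges: [-3.01, 3.01], [-0.46, 2.08], [-1.47, 1.51], [0.13, 2.56], [-1, 4.14], [0.04, 2.09], [-2.66, 2.66]. Speed limits (rad/s): [2.57, 2.57, 3.14, 3.14, 3.14, 3.14, 3.14].

INTERFACE

Orientations are given as a unit quaternion [x, y, z, w].
In Python, from plant import r, cams gives the robot as it stands.
- The arm moves only by the tool apply_moves, never from a script. Its arguments are lists of equal length, an entry for each row: "travel": the shift along the world's x, y, z in cm, a list of three; "roll": the turn about the world's z in degrees; "gripper": the finger opening in cm, from 0 to 8.81. In form: {"travel": [[x, y, z], ...], "roll": [roll, ...], "gripper": [gripper, ...]}. A call has exactly 8 rows; each row is the pose to reach, as a shift and turn from the pose commanded when the call began; what a row does not reach only later rows make up. A row lasts 1/12 s, in which the tool goes at most 41.7 mm and 7.16 degrees, less where a joint would pass 70% of its speed; a pose out of reach is approached as far as the arm can. A call with a gripper value outside its range is refused whole. The fingers move at their own pace and stop on an object; "newtons" is the grip in N (left out, the last holds). Time passes only in rows, so rows that repeat a pose let the fingers close, or fill a call up. It gives the time, the measured TCP pose, the force and the opening at its end, in the units of the state.
- r.get_state(): the state, without advancing time (a new reading comes with each control period).
- cams.snapshot(name): name is "scene" or "side" or "wrist"; returns a dict with "image" (400x640x3 uint8, red, green, blue), "fx", "fy", "cx", "cy" (pixels), "R" (3x3) and "t" (3): a world point X has camera coordinates R X + t. Camera axes: x right, y down, z forward; pixel columns grow to the right and rows downward; lengths in m; the calibration is good to about 2 mm. A picture is of the moment at which its call begins. There is no depth.
- r.finish_job(): hands the job in, once; it reports no verdict.
The state is a dict: "clock": time; "q": joint angles; "qd": joint speeds; "joint_torque": joint torques, N m; "tool_pos": TCP position; "eef_rot": TCP orientation; "contact_force": force on the tool from outside, world axes, zero at the start; "moment": the same for the moment, N m; "opening": opening from 0.0 (shut) to 1.0 (fully open).
Only numpy, scipy, OpenCV 4.12 (cv2) and the standard library are available. Lean on these libraries where they do the work, as an engineer would, in place of code of your own. Each camera call takes 0.05 s, during which the arm holds its last target. There are 200 camera calls.

TASK

Open the little gate of the gem showcase so that the stone tray inside can be reached: press the thumb lever down with a fingertip until the latch bar has lifted clear of its catch, swing the gate out with it until it stands about square to the case front, then let go of everything so that the bar hangs back down at rest. Work gently: neither jam the bar up against the roof of the catch nor wrench it against the lip, swing the gate slowly, and leave the jewellery pieces around the case where they are.

Things in the scene. Friction and masses are not known exactly. Their poses are not given: they have to be found in the camera images.
- showcase: Fixed countertop showcase of wood and clear panels, 200 mm deep (x), 300 mm wide (y), 140 mm high. Origin: centre of its underside on the counter; x points from its front to its back, z up, y towards the hinge end of the gate. Its front, with the gate, looks roughly at the robot; it varies in place and by some 15 degrees of yaw.
- hinge_foot (a point): Fixed point on the gate's vertical hinge axis, at counter height (z = 0), at the left end of the case front; axes as those of the showcase. From it the closed gate runs 240 mm along -y of the showcase.
- catch_post (a point): Point on the counter (z = 0), axes as the showcase, straight below the bar where it passes the steel catch (6 mm wide, 255 mm from the hinge axis). The catch is a hook: lip in front of the bar, roof above. The bar leaves forwards through the slot between lip and roof, 4 mm taller than the bar. Catch height is hand-set and NOT measured: lip top 4 to 20 mm above the underside of the resting bar.
- gate (a joint): Opening angle of the gate in rad: 0 closed, grows as its free end swings out towards the robot (clockwise seen from above), stop at 1.75. It stays where it is left (0.12 N m of friction, about 1.2 N at the thumb pad). With the bar in its catch it has about 0.01 rad of play; the bar is out of the catch beyond 0.1 rad.
- gate_foot (a point): The gate: wooden frame with a clear pane, 240 mm wide, 12 mm thick, from 22 to 140 mm above the counter. Origin on the hinge axis at counter height; turns with the gate: it runs along its own -y, its front face lies 6 mm to its own -x.
- latch (a joint): Lift angle of the bar in rad: 0 at rest (level), grows as its end rises, stop at 0.42; it falls back by its weight (0.5 to 2 N at the pad hold it up). The bar clears the lip after 5 to 24.5 mm of pad travel and meets the roof only 1.8 to 4 mm later: press slowly until the roof is felt (about 5 N), keep 3 to 7 N on the pad while drawing the gate out; over about 9 N on the roof is too much.
- latch_bar: Steel latch bar, 6 mm thick, 8 high, with a round weight, on the gate's front near its top. Origin on its pivot line inside the gate's thickness, 185 mm from the hinge axis, 122 mm above the counter; at rest its axes are those of point gate_foot. The bar lies 10 mm to -x of the origin and reaches 82 mm along -y, past the gate's free edge into the catch. A stop pin holds it level at rest.
- thumb_lever: Steel thumb lever, one piece with the bar, on the hinge side of the pivot: a level pad 44 mm (x, out from the gate) by 40 mm (y), 4 mm thick, centred 85 mm from the pivot, 100 mm from the hinge axis; along its outer (-x) edge a lip 5 mm thick stands 16 mm above the pad, to pull by. Origin and axes as latch_bar. Pressing the pad down (up to 34 mm) lifts the bar's end.
- thumb_pad (a point): Centre of the pad's top face, where the fingertip presses: at rest 132 mm above the counter, 28 mm in front of the gate's front face, 22 mm inside (+x) the lip's inner face. The gate's top is 8 mm higher than the resting pad. Moves with the lever.
- bangle: Bystander: amber-coloured ring-shaped bangle, 72 mm across, 12 mm high, loose on the roof of the case. Origin: centre of its underside.
- ring_cone: Bystander: cream ring cone, 56 mm foot, 88 mm high, standing on the counter to the left of the case. Origin: centre of its underside.
- ring_box: Bystander: closed dark-blue ring box, 57 x 57 x 44 mm, on the counter to the right of the case. Origin: centre of its underside.

How it is judged:
By the outcome, as a careful person would: the job done as asked, in the order asked, and still so for the second after the job is handed in, with the robot touching nothing.
It also fails if it takes over 70 s, if anything falls off the work surface, if the arm or the gripper's body presses on something with over 40 N, if the wrist force passes 120 N, or if a joint passes its speed limit or range.

## Working session

There is one attempt and no reset: what is moved stays moved. The work goes in short steps, Python scripts to look and compute and a tool call to move; the robot and the scene stay as the last step left them, time stands still between calls to the robot, and variables do not carry over. Pictures are saved under pics/ and viewed, about 8 in all and at most 12, crops included, and the job is handed in when it is done.

Besides the shell and the picture viewer there is one more tool, called after "Call:" by a JSON object that holds its "name" and its "arguments", one argument or row to a line. apply_moves: Moves the arm, as the interface text tells. Its arguments: {"type":"object","properties":{"travel":{"type":"array","items":{"type":"array","items":{"type":"number"}}},"roll":{"type":"array","items":{"type":"number"}},"gripper":{"type":"array","items":{"type":"number"}},"newtons":{"type":"number"}},"required":["travel","roll","gripper"]}

```bash
ls; mkdir -p pics; python3 - <<'E'
from plant import r,cams
import cv2
s=r.get_state()
for k in("clock","tool_pos","eef_rot","contact_force","opening"):print(k,s[k])
for n in("scene","side"):
    d=cams.snapshot(n);cv2.imwrite(f"pics/{n}0.png",d["image"][:,:,::-1])
    print(n,d["fx"],d["cx"],d["cy"],d["R"],d["t"])
E
```

```text
pics
clock 0.0
tool_pos [ 0.20155283 -0.59091377  0.22421602]
eef_rot [ 0.41171989  0.5756754  -0.41106389  0.57455291]
contact_force [ 0.74683638 -0.13785438  0.33421802]
opening 1.0012878386692963
scene 419.5021663570753 317.86613842923936 204.47831161358948 [[-0.26602405  0.96394076 -0.00702965]
 [ 0.80250732  0.21742047 -0.55561709]
 [-0.53405357 -0.15344885 -0.83140859]] [ 0.16836388 -0.42981568  1.47388249]
side 400.9274457115597 318.1243146824268 203.6317969985838 [[-0.79356256 -0.60848697  0.0014395 ]
 [-0.43702355  0.56829804 -0.69717125]
 [ 0.42340156 -0.5538781  -0.71690318]] [0.485238   0.3454881  0.85130845]
```

View pics/scene0.png

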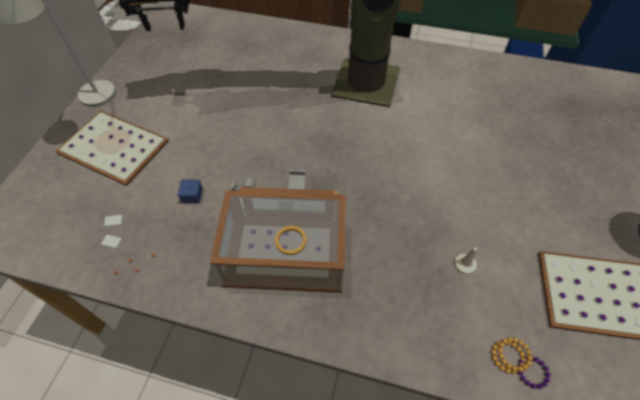

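View pics/side0.png

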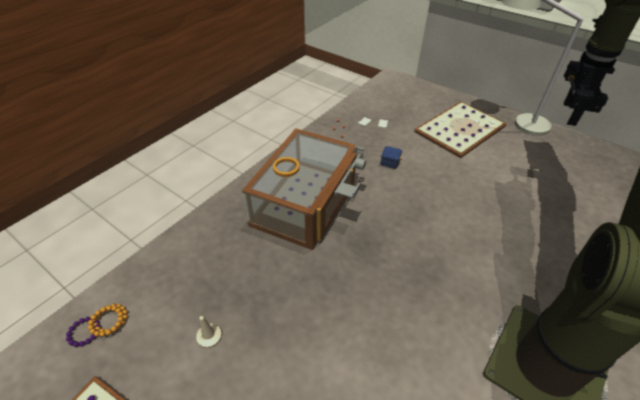

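```bash
python3 - <<'E'
import cv2
a=cv2.imread("pics/scene0.png")[165:300,200:360];cv2.imwrite("pics/sc1.png",cv2.resize(a,None,fx=4.4,fy=4.4,interpolation=cv2.INTER_CUBIC))
a=cv2.imread("pics/side0.png")[122:250,235:410];cv2.imwrite("pics/si1.png",cv2.resize(a,None,fx=4.4,fy=4.4,interpolation=cv2.INTER_CUBIC))
E
```

```text
(no output)
```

View pics/sc1.png

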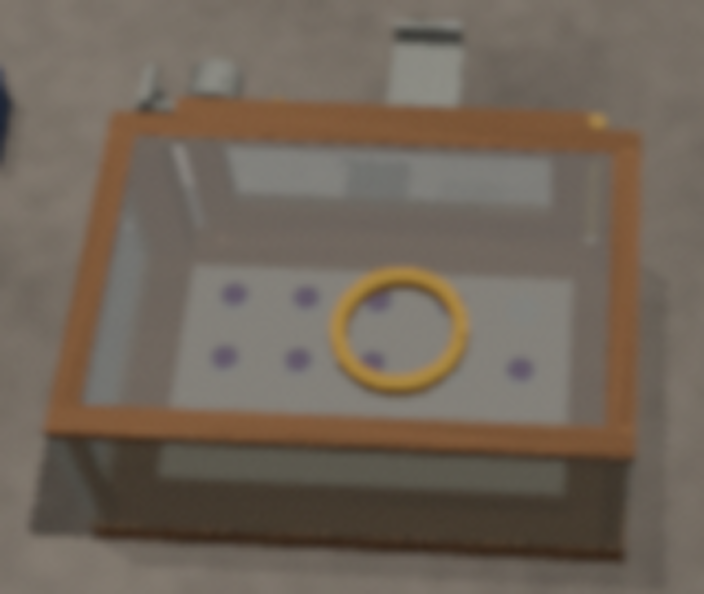

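View pics/si1.png

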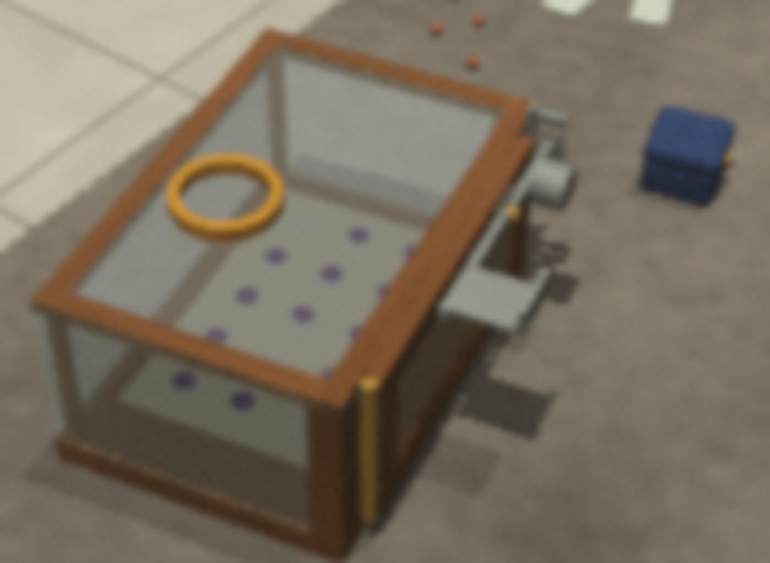

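```bash
cat > h.py <<'E'
import numpy as np,cv2,pickle,os
from plant import r,cams
def cal(n):
    f=f"cal_{n}.pkl"
    if not os.path.exists(f):
        d=cams.snapshot(n);d.pop("image");pickle.dump(d,open(f,"wb"))
    return pickle.load(open(f,"rb"))
def proj(d,X):
    c=np.atleast_2d(X)@np.array(d["R"]).T+d["t"]
    return np.c_[d["fx"]*c[:,0]/c[:,2]+d["cx"],d["fy"]*c[:,1]/c[:,2]+d["cy"]]
E
python3 - <<'E'
from h import *
from scipy.optimize import least_squares
C={n:cal(n) for n in("scene","side")}
off={"scene":(200,165),"side":(235,122)}
pts=[("scene",.1,.15,.14,634,457),("scene",.1,-.15,.14,46,432),("scene",-.1,-.15,.14,112,113),("scene",-.1,.15,.14,641,133),("scene",.1,.15,0,624,558),("scene",.1,-.15,0,96,537),
("side",.1,.15,.14,35,302),("side",.1,-.15,.14,268,30),("side",-.1,-.15,.14,527,100),("side",-.1,.15,.14,335,403),("side",-.1,.15,0,345,560),("side",.1,.15,0,60,458)]
def w(p,L):
    c,s=np.cos(p[2]),np.sin(p[2]);return [p[0]+c*L[0]-s*L[1],p[1]+s*L[0]+c*L[1],L[2]]
def px(n,u,v):return np.array([u/4.4+off[n][0],v/4.4+off[n][1]])
def res(p):return np.concatenate([proj(C[n],w(p,(x,y,z)))[0]-px(n,u,v) for n,x,y,z,u,v in pts])
o=least_squares(res,[.6,0,0],loss="soft_l1");p=o.x
print(p,np.degrees(p[2]));print(res(p).reshape(-1,2).round(1))
# triangulate others in local frame: pin at height z plane
def ray(n,u,v,z):
    d=C[n];R=np.array(d["R"]);a=px(n,u,v);q=R.T@np.array([(a[0]-d["cx"])/d["fx"],(a[1]-d["cy"])/d["fy"],1]);c=-R.T@d["t"]
    X=c+q*(z-c[2])/q[2];cc,s=np.cos(p[2]),np.sin(p[2]);e=X[:2]-p[:2]
    return X.round(4),np.round([cc*e[0]+s*e[1],-s*e[0]+cc*e[1]],4)
print("pin",ray("scene",597,120,.14),ray("side",370,380,.14),ray("side",370,520,.02))
print("lip",ray("scene",395,28,.148),ray("scene",463,28,.148),ray("side",550,270,.148))
print("pad",ray("side",440,305,.132),ray("side",515,328,.132))
print("bangle",ray("scene",400,330,.146))
E
```

```text
[ 0.71567443 -0.0657957   0.22207607] 12.72402151568094
[[ 0.4 -0.5]
 [-0.7 -0.3]
 [-0.5 -0.6]
 [-0.2 -1. ]
 [ 0.1  0.7]
 [ 0.3  0.4]
 [-1.6 -0.6]
 [-1.  -1.1]
 [ 1.9  0. ]
 [ 1.   0.6]
 [-0.8  0.6]
 [-0.5 -0.1]]
pin (array([0.5857, 0.0338, 0.14  ]), array([-0.1049,  0.1258])) (array([0.5835, 0.0329, 0.14  ]), array([-0.1072,  0.1254])) (array([0.5817, 0.0346, 0.02  ]), array([-0.1086,  0.1275]))
lip (array([ 0.5585, -0.0936,  0.148 ]), array([-0.1595,  0.0075])) (array([ 0.5482, -0.0556,  0.148 ]), array([-0.1611,  0.0468])) (array([ 0.5494, -0.0956,  0.148 ]), array([-0.1688,  0.0076]))
pad (array([ 0.5924, -0.0463,  0.132 ]), array([-0.116 ,  0.0462])) (array([ 0.5468, -0.0572,  0.132 ]), array([-0.1628,  0.0456]))
bangle (array([ 0.7464, -0.0315,  0.146 ]), array([0.0375, 0.0267]))
```

```bash
cat >> h.py <<'E'
from scipy.spatial.transform import Rotation as Ro
H=np.array([0.7157,-0.0658])+np.array([[.9755,-.2202],[.2202,.9755]])@[-.106,.126]
PSI=np.radians(12.72)
def gpt(a,x,y):
    t=PSI-a;return H+np.array([[np.cos(t),-np.sin(t)],[np.sin(t),np.cos(t)]])@[x,y]
def st():
    s=r.get_state();M=Ro.from_quat(s["eef_rot"]).as_matrix()
    print("t",round(s["clock"],2),"tcp cm",(np.array(s["tool_pos"])*100).round(2),"jawyaw",round(np.degrees(np.arctan2(M[1,2],M[0,2])),2),"xax",M[:,0].round(3),"F",np.round(s["contact_force"],2),"op",round(s["opening"],3),"q",np.round(s["q"],2))
E
python3 - <<'E'
from h import *
st();print(H)
for a in(0,45,90):print(a,gpt(np.radians(a),-.034,-.1)*100,"tool",gpt(np.radians(a),-.043,-.093)*100)
E
```

```text
t 0.2 tcp cm [ 20.17 -59.12  22.45] jawyaw -71.16 xax [-0.     0.001 -1.   ] F [ 0.89 -0.17  0.2 ] op 0.999 q [ 1.28  0.69 -0.19  1.57  0.16  0.9  -0.22]
[0.5845518 0.0337718]
0 [57.34049084 -7.12603227] tool [56.30844817 -6.6413799 ]
45 [50.24008311 -3.26150836] tool [49.85301972 -2.18904301]
90 [47.95196773  4.49186916] tool [48.4366201   5.52391183]
```

Call:
{"name": "apply_moves", "arguments": {
  "travel": [
    [1,1.5,0.5],
    [2,3,1],
    [3.5,5,1],
    [5,7,1],
    [6,9,1],
    [7,10.5,1],
    [8,12,1],
    [9,13,1]
  ],
  "roll": [5,10.5,16,21.5,27,32.5,38,43.5],
  "gripper": [0,0,0,0,0,0,0,0],
  "newtons": 20
}}

```text
clock: 0.87
tool_pos: [0.2923, -0.4598, 0.235]
eef_rot: [0.167, 0.687, -0.167, 0.687]
contact_force: [0.2, -0.2, -0.3]
opening: 0.418
```

Call:
{"name": "apply_moves", "arguments": {
  "travel": [
    [1,1.5,0],
    [2,3,0],
    [3.5,5,0],
    [5,7,0],
    [6,9,0],
    [7,10.5,0],
    [8,12,0],
    [9,13,0]
  ],
  "roll": [5,10.5,16,21.5,27,32.5,38,43.5],
  "gripper": [0,0,0,0,0,0,0,0]
}}

```text
clock: 1.53
tool_pos: [0.3822, -0.3299, 0.2351]
eef_rot: [-0.099, 0.7, 0.1, 0.7]
contact_force: [-0.1, -0.1, -0.1]
opening: 0.005
```

Call:
{"name": "apply_moves", "arguments": {
  "travel": [
    [1,1.5,0],
    [2,3,0],
    [3.5,5,0],
    [5,7,0],
    [6,9,0],
    [7,10.5,0],
    [8,12,0],
    [9,13,0]
  ],
  "roll": [5,10.5,16,21.5,27,32.5,38,43.5],
  "gripper": [0,0,0,0,0,0,0,0]
}}

```text
clock: 2.2
tool_pos: [0.4723, -0.1999, 0.2351]
eef_rot: [-0.352, 0.613, 0.352, 0.613]
contact_force: [-1.0, -0.0, 0.7]
opening: 0.002
```

Call:
{"name": "apply_moves", "arguments": {
  "travel": [
    [1,1.5,0],
    [2,3,0],
    [3.5,5,0],
    [5,7,0],
    [6,9,0],
    [7,10.5,0],
    [8,12,0],
    [9,13,0]
  ],
  "roll": [5,10.5,16,21.5,27,32.5,38,43.5],
  "gripper": [0,0,0,0,0,0,0,0]
}}

```text
clock: 2.87
tool_pos: [0.5622, -0.0698, 0.235]
eef_rot: [-0.554, 0.439, 0.554, 0.439]
contact_force: [0.0, -0.0, -0.4]
opening: 0.006
```

```bash
python3 - <<'E'
from h import *
st()
d=cams.snapshot("wrist");cv2.imwrite("pics/w1.png",d["image"][:,:,::-1])
pickle.dump({k:d[k] for k in d if k!="image"},open("cal_w1.pkl","wb"))
P=np.array([[*gpt(0,-.034+i,-.1+j),.132] for i in(-.022,.022) for j in(-.02,.02)]);print(proj(d,P).round(0))
P=np.array([[*gpt(0,-.061+i,-.1+j),.148] for i in(0,.005) for j in(-.02,.02)]);print(proj(d,P).round(0))
E
```

```text
t 2.87 tcp cm [56.22 -6.98 23.5 ] jawyaw 103.2 xax [-0.     0.001 -1.   ] F [ 0.04 -0.01 -0.39] op 0.006 q [ 0.58  0.76 -0.99  1.71  0.72  1.07  1.16]
[[291. 186.]
 [333. 187.]
 [291. 230.]
 [332. 230.]]
[[289. 185.]
 [335. 185.]
 [289. 190.]
 [334. 191.]]
```

View pics/w1.png

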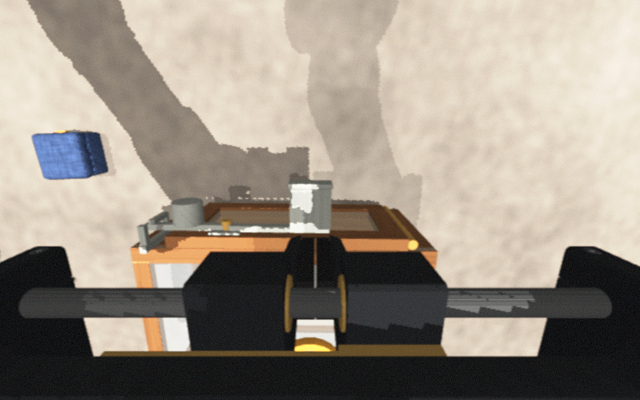

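Call:
{"name": "apply_moves", "arguments": {
  "travel": [
    [0.3,0.4,-0.5],
    [0.6,0.75,-1.5],
    [0.6,0.75,-3],
    [0.6,0.75,-4.5],
    [0.6,0.75,-6],
    [0.6,0.75,-7],
    [0.6,0.75,-7.5],
    [0.6,0.75,-7.8]
  ],
  "roll": [-0.5,-0.5,-0.5,-0.5,-0.5,-0.5,-0.5,-0.5],
  "gripper": [0,0,0,0,0,0,0,0]
}}

```text
clock: 3.58
tool_pos: [0.5672, -0.0647, 0.156]
eef_rot: [-0.55, 0.444, 0.551, 0.443]
contact_force: [0.1, -0.1, 0.8]
opening: 0.003
```

```bash
python3 - <<'E'
from h import *
st()
d=cams.snapshot("side");a=d["image"][100:220,290:420,::-1];cv2.imwrite("pics/s2.png",cv2.resize(a,None,fx=5,fy=5,interpolation=cv2.INTER_CUBIC))
E
```

```text
t 3.58 tcp cm [56.72 -6.47 15.6 ] jawyaw 102.26 xax [-0.002 -0.    -1.   ] F [ 0.1  -0.08  0.85] op 0.003 q [ 0.53  0.86 -0.91  1.78  0.83  0.94  1.04]
```

View pics/s2.png

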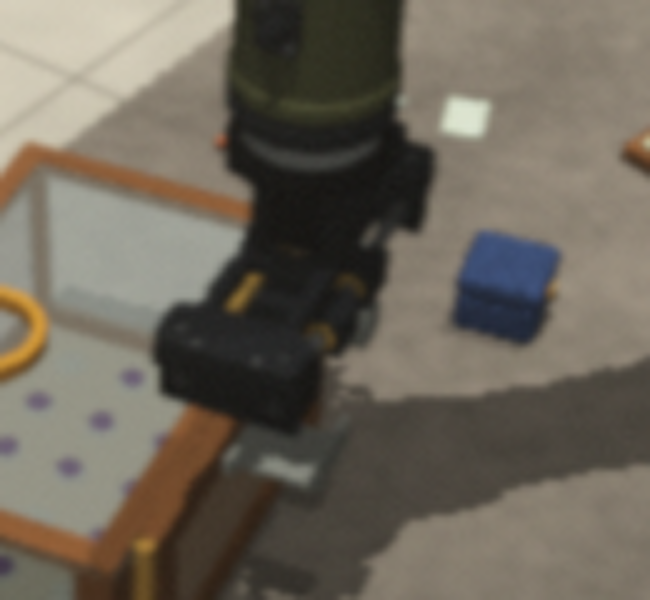

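Call:
{"name": "apply_moves", "arguments": {
  "travel": [
    [0,0,-0.3],
    [0,0,-0.6],
    [0,0,-0.8],
    [0,0,-1.0],
    [0,0,-1.1],
    [0,0,-1.2],
    [0,0,-1.3],
    [0,0,-1.4]
  ],
  "roll": [0,0,0,0,0,0,0,0],
  "gripper": [0,0,0,0,0,0,0,0]
}}

```text
clock: 4.3
tool_pos: [0.5679, -0.064, 0.1431]
eef_rot: [0.551, -0.443, -0.551, -0.443]
contact_force: [-0.1, -0.1, 0.0]
opening: 0.003
```

```bash
cat >> h.py <<'E'
def avg(n=4):
    F=[]
    for _ in range(n):cams.snapshot("side");F.append(r.get_state()["contact_force"])
    st();print("Fmean",np.mean(F,0).round(2),"sd",np.std(F,0).round(2))
    p=np.array(r.get_state()["tool_pos"]);e=p[:2]-H;print("polar",np.hypot(*e).round(4),np.degrees(np.arctan2(e[1],e[0])).round(2))
E
python3 -c "from h import *;avg()"
```

```text
t 4.5 tcp cm [56.79 -6.4  14.31] jawyaw 102.34 xax [ 0.  0. -1.] F [ 0.44 -0.79  0.16] op 0.003 q [ 0.52  0.87 -0.89  1.79  0.85  0.92  1.03]
Fmean [-0.31 -0.06  0.43] sd [0.63 0.54 0.27]
polar 0.0992 -99.68
```

Call:
{"name": "apply_moves", "arguments": {
  "travel": [
    [0,0,0],
    [0,0,-0.1],
    [0,0,-0.1],
    [0,0,-0.2],
    [0,0,-0.2],
    [0,0,-0.3],
    [0,0,-0.3],
    [0,0,-0.3]
  ],
  "roll": [0,0,0,0,0,0,0,0],
  "gripper": [0,0,0,0,0,0,0,0]
}}

```text
clock: 5.17
tool_pos: [0.5678, -0.064, 0.14]
eef_rot: [-0.551, 0.443, 0.551, 0.443]
contact_force: [-0.0, 0.9, -0.0]
opening: 0.007
```

```bash
python3 -c "from h import *;avg()"
```

```text
t 5.37 tcp cm [56.79 -6.4  14.01] jawyaw 102.34 xax [ 0.  0. -1.] F [0.9  0.39 0.25] op 0.002 q [ 0.52  0.88 -0.89  1.79  0.86  0.91  1.02]
Fmean [ 0.54 -0.12  0.07] sd [0.31 0.36 0.18]
polar 0.0992 -99.68
```

Call:
{"name": "apply_moves", "arguments": {
  "travel": [
    [0,0,0],
    [0,0,-0.1],
    [0,0,-0.1],
    [0,0,-0.2],
    [0,0,-0.2],
    [0,0,-0.3],
    [0,0,-0.3],
    [0,0,-0.3]
  ],
  "roll": [0,0,0,0,0,0,0,0],
  "gripper": [0,0,0,0,0,0,0,0]
}}

```text
clock: 6.03
tool_pos: [0.5678, -0.0641, 0.1369]
eef_rot: [-0.551, 0.443, 0.551, 0.443]
contact_force: [-0.8, 0.1, -0.3]
opening: 0.008
```

```bash
python3 - <<'E'
from h import *
avg()
d=cams.snapshot("side");a=d["image"][135:215,310:400,::-1];a=cv2.resize(a,None,fx=5,fy=5,interpolation=cv2.INTER_CUBIC)
d=cams.snapshot("scene");b=d["image"][160:200,220:320,::-1];b=cv2.resize(b,None,fx=4.5,fy=4.5,interpolation=cv2.INTER_CUBIC)
cv2.imwrite("pics/s3.png",np.vstack([a,b]))
E
```

```text
t 6.23 tcp cm [56.79 -6.41 13.71] jawyaw 102.34 xax [ 0.  0. -1.] F [-0.03  1.21 -0.07] op 0.009 q [ 0.52  0.88 -0.89  1.79  0.86  0.91  1.02]
Fmean [0.1  0.54 0.33] sd [0.19 0.74 0.47]
polar 0.0992 -99.67
```

View pics/s3.png

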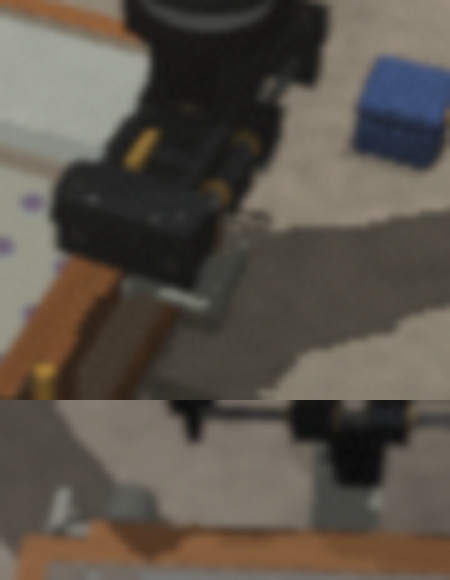

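Call:
{"name": "apply_moves", "arguments": {
  "travel": [
    [0,0,-0.02],
    [0,0,-0.04],
    [0,0,-0.06],
    [0,0,-0.08],
    [0,0,-0.1],
    [0,0,-0.12],
    [0,0,-0.12],
    [0,0,-0.12]
  ],
  "roll": [0,0,0,0,0,0,0,0],
  "gripper": [0,0,0,0,0,0,0,0]
}}

```text
clock: 7.0
tool_pos: [0.5678, -0.0641, 0.1358]
eef_rot: [-0.551, 0.443, 0.551, 0.443]
contact_force: [0.8, 0.6, 0.4]
opening: 0.005
```

Call:
{"name": "apply_moves", "arguments": {
  "travel": [
    [0,0,-0.02],
    [0,0,-0.04],
    [0,0,-0.06],
    [0,0,-0.08],
    [0,0,-0.1],
    [0,0,-0.12],
    [0,0,-0.12],
    [0,0,-0.12]
  ],
  "roll": [0,0,0,0,0,0,0,0],
  "gripper": [0,0,0,0,0,0,0,0]
}}

```text
clock: 7.67
tool_pos: [0.5678, -0.064, 0.1346]
eef_rot: [-0.551, 0.443, 0.551, 0.443]
contact_force: [-0.4, -0.6, 0.5]
opening: 0.007
```

Call:
{"name": "apply_moves", "arguments": {
  "travel": [
    [0,0,-0.02],
    [0,0,-0.04],
    [0,0,-0.06],
    [0,0,-0.08],
    [0,0,-0.1],
    [0,0,-0.12],
    [0,0,-0.12],
    [0,0,-0.12]
  ],
  "roll": [0,0,0,0,0,0,0,0],
  "gripper": [0,0,0,0,0,0,0,0]
}}

```text
clock: 8.33
tool_pos: [0.5678, -0.064, 0.1334]
eef_rot: [-0.551, 0.443, 0.551, 0.443]
contact_force: [0.5, 0.5, -0.2]
opening: 0.009
```

Call:
{"name": "apply_moves", "arguments": {
  "travel": [
    [0,0,-0.02],
    [0,0,-0.04],
    [0,0,-0.06],
    [0,0,-0.08],
    [0,0,-0.1],
    [0,0,-0.12],
    [0,0,-0.12],
    [0,0,-0.12]
  ],
  "roll": [0,0,0,0,0,0,0,0],
  "gripper": [0,0,0,0,0,0,0,0]
}}

```text
clock: 9.0
tool_pos: [0.5678, -0.064, 0.1322]
eef_rot: [-0.551, 0.443, 0.551, 0.443]
contact_force: [-0.2, 0.2, 0.1]
opening: 0.007
```

Call:
{"name": "apply_moves", "arguments": {
  "travel": [
    [0,0,-0.02],
    [0,0,-0.04],
    [0,0,-0.06],
    [0,0,-0.08],
    [0,0,-0.1],
    [0,0,-0.12],
    [0,0,-0.12],
    [0,0,-0.12]
  ],
  "roll": [0,0,0,0,0,0,0,0],
  "gripper": [0,0,0,0,0,0,0,0]
}}

```text
clock: 9.67
tool_pos: [0.5678, -0.0641, 0.131]
eef_rot: [-0.551, 0.443, 0.551, 0.443]
contact_force: [-0.3, 0.3, 0.7]
opening: 0.007
```

Call:
{"name": "apply_moves", "arguments": {
  "travel": [
    [0,0,-0.02],
    [0,0,-0.04],
    [0,0,-0.06],
    [0,0,-0.08],
    [0,0,-0.1],
    [0,0,-0.12],
    [0,0,-0.12],
    [0,0,-0.12]
  ],
  "roll": [0,0,0,0,0,0,0,0],
  "gripper": [0,0,0,0,0,0,0,0]
}}

```text
clock: 10.33
tool_pos: [0.5678, -0.064, 0.1298]
eef_rot: [-0.551, 0.443, 0.551, 0.443]
contact_force: [0.1, 0.2, 0.4]
opening: 0.003
```

```bash
python3 - <<'E'
from h import *
avg()
d=cams.snapshot("side");a=d["image"][135:215,310:400,::-1]
f=lambda x:cv2.resize(x,None,fx=5,fy=5,interpolation=cv2.INTER_CUBIC)
o=cv2.imread("pics/side0.png")[135:215,310:380]
d=cams.snapshot("scene");b=d["image"][160:200,220:320,::-1];o2=cv2.imread("pics/scene0.png")[160:200,220:280]
cv2.imwrite("pics/s4.png",np.vstack([np.hstack([f(a),f(o)]),np.hstack([f(b),f(o2)])])[:, :800])
E
```

```text
t 10.53 tcp cm [56.79 -6.4  12.98] jawyaw 102.34 xax [ 0.  0. -1.] F [-0.01 -0.06 -0.34] op 0.007 q [ 0.51  0.89 -0.88  1.8   0.87  0.9   1.01]
Fmean [-0.2  -0.19 -0.4 ] sd [0.13 0.22 0.53]
polar 0.0992 -99.68
```

View pics/s4.png

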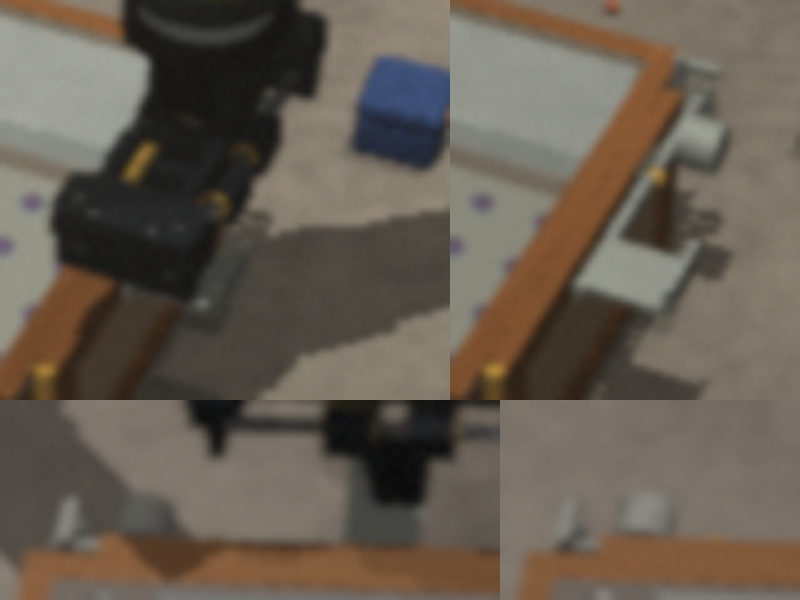

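```bash
python3 - <<'E'
from h import *
s=r.get_state();p=np.array(s["tool_pos"])
for n,o in(("side",(310,135,0)),("scene",(220,160,400))):
    d=cal(n)
    def q(l,X):u=proj(d,X)[0];print(n,l,u.round(1),((u-o[:2])*5+[0,o[2]]).round(0))
    q("tip centre",p-[0,0,.014])
    for k in(1,-1):q(f"tip edge y{k}",np.r_[gpt(0,-.037-.009,-.092+k*.0175),p[2]-.014])
    for dz in(0,.018):
        q(f"padcorner hinge side low {dz}",np.r_[gpt(0,-.061,-.08),.128-dz])
        q(f"lip top hinge side {dz}",np.r_[gpt(0,-.061,-.08),.148-dz])
        q(f"padcorner at gate {dz}",np.r_[gpt(0,-.012,-.08),.132-dz])
        q(f"bar end {dz}",np.r_[gpt(0,-.010,-.267),.126+dz*82/85])
        q(f"weight {dz}",np.r_[gpt(0,-.02,-.225),.122+dz*40/85])
E
```

```text
side tip centre [346.4 196. ] [182. 305.]
side tip edge y1 [346.9 201.2] [184. 331.]
side tip edge y-1 [351.9 192.6] [209. 288.]
side padcorner hinge side low 0 [353.4 198.3] [217. 316.]
side lip top hinge side 0 [353.9 192.6] [220. 288.]
side padcorner at gate 0 [335.8 191.5] [129. 283.]
side bar end 0 [360.4 151.8] [252.  84.]
side weight 0 [358.4 162.4] [242. 137.]
side padcorner hinge side low 0.018 [353.  203.2] [215. 341.]
side lip top hinge side 0.018 [353.5 197.7] [217. 313.]
side padcorner at gate 0.018 [335.5 196.5] [128. 307.]
side bar end 0.018 [360.9 147. ] [254.  60.]
side weight 0.018 [358.6 160.1] [243. 125.]
scene tip centre [300.4 184.2] [402. 521.]
scene tip edge y1 [307.2 181.9] [436. 509.]
scene tip edge y-1 [293.8 181.4] [369. 507.]
scene padcorner hinge side low 0 [305.3 174.4] [427. 472.]
scene lip top hinge side 0 [305.1 169.5] [425. 448.]
scene padcorner at gate 0 [304.  188.8] [420. 544.]
scene bar end 0 [230.6 188.3] [ 53. 541.]
scene weight 0 [247.8 186.6] [139. 533.]
scene padcorner hinge side low 0.018 [305.5 178.6] [428. 493.]
scene lip top hinge side 0.018 [305.3 173.9] [426. 469.]
scene padcorner at gate 0.018 [304.3 192.9] [421. 565.]
scene bar end 0.018 [229.4 184.2] [ 47. 521.]
scene weight 0.018 [247.3 184.6] [137. 523.]
```

```bash
python3 - <<'E'
from h import *
d=cams.snapshot("wrist");cv2.imwrite("pics/w2.png",d["image"][:,:,::-1])
pickle.dump({k:d[k] for k in d if k!="image"},open("cal_w2.pkl","wb"))
for dz in(0,.018):
    L={"lipout-h":(-.061,-.08,.148-dz),"lipout-p":(-.061,-.12,.148-dz),"barend":(-.013,-.267,.126+dz*82/85),"weight":(-.03,-.225,.122+dz*40/85)}
    for k,v in L.items():print(dz,k,proj(d,np.r_[gpt(0,v[0],v[1]),v[2]])[0].round(0))
E
```

```text
0 lipout-h [339. 215.]
0 lipout-p [263. 216.]
0 barend [ 45. 277.]
0 weight [109. 250.]
0.018 lipout-h [337. 206.]
0.018 lipout-p [268. 206.]
0.018 barend [ 18. 293.]
0.018 weight [ 99. 256.]
```

View pics/w2.png

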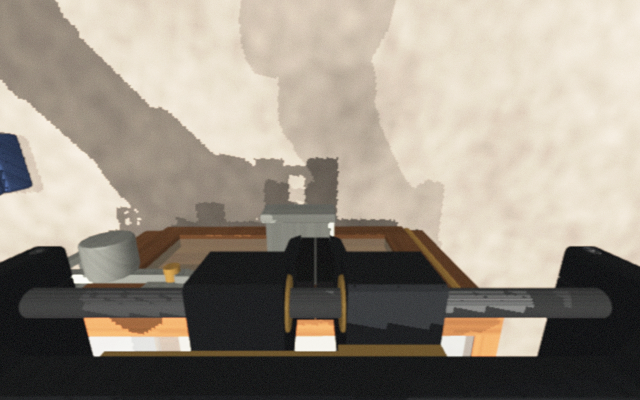

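```bash
python3 - <<'E'
import cv2,numpy as np
f=lambda x,k:cv2.resize(x,None,fx=k,fy=k,interpolation=cv2.INTER_CUBIC)
a=cv2.imread("pics/w1.png")[165:245,270:350];b=cv2.imread("pics/w2.png")[195:255,250:350]
c=cv2.imread("pics/w2.png")[200:300,70:190]
A=f(a,5);B=f(b,4)
im=np.zeros((600,800,3),np.uint8);im[:400,:400]=A;im[:240,400:]=B;C=f(c,3.3);im[250:250+C.shape[0],402:402+C.shape[1]]=C[:600-250];cv2.imwrite("pics/z.png",im)
E
```

```text
(no output)
```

View pics/z.png

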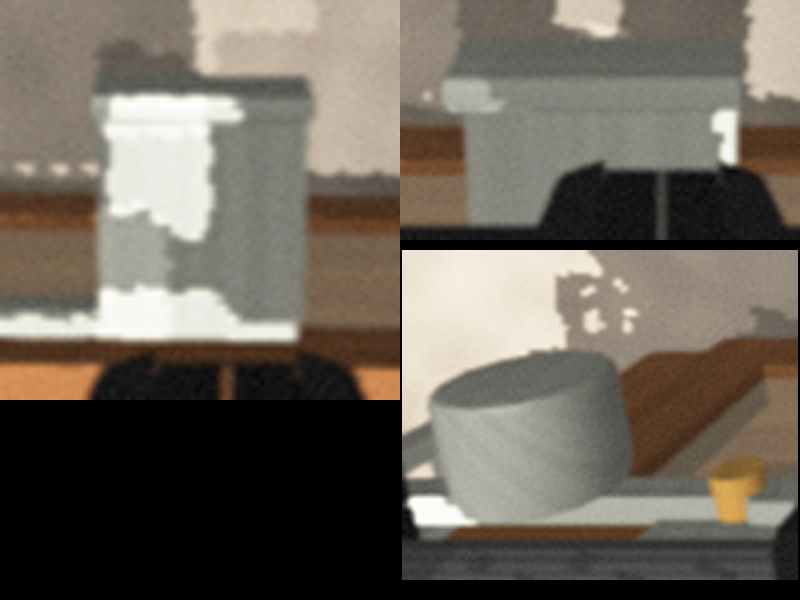

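```bash
python3 - <<'E'
from h import *
d=pickle.load(open("cal_w2.pkl","rb"));p=np.array(r.get_state()["tool_pos"]);u=np.r_[gpt(0,-1,0)-gpt(0,0,0),0];v=np.r_[gpt(0,0,1)-gpt(0,0,0),0]
print("cam",-np.array(d["R"]).T@d["t"],"tcp",p, "gate coords", (np.c_[u,v].T@(p-np.r_[H,0])))
for h in(.0,.007,.014,.02):
    print(h,[proj(d,p-[0,0,h]+u*a+v*b)[0].round(0).tolist() for a in(.009,-.009) for b in(-.0175,.0175)])
for dz in(0,.01,.018):
    print("lip",dz,[proj(d,np.r_[gpt(0,-a,y),z-dz])[0].round(1).tolist() for a,z in((.061,.132),(.061,.148),(.056,.148)) for y in(-.12,-.08)])
E
```

```text
cam [ 0.49909848 -0.08012105  0.28914947] tcp [ 0.56788091 -0.06403944  0.12985178] gate coords [ 0.03779849 -0.09174003]
0.0 [[287.0, 229.0], [346.0, 228.0], [288.0, 256.0], [345.0, 256.0]]
0.007 [[288.0, 225.0], [345.0, 224.0], [289.0, 251.0], [344.0, 251.0]]
0.014 [[289.0, 221.0], [344.0, 220.0], [290.0, 246.0], [343.0, 246.0]]
0.02 [[290.0, 218.0], [343.0, 217.0], [291.0, 243.0], [342.0, 242.0]]
lip 0 [[267.5, 207.0], [336.9, 206.5], [262.6, 215.9], [339.2, 215.4], [263.1, 224.9], [339.0, 224.4]]
lip 0.01 [[270.1, 202.3], [335.7, 201.8], [265.8, 210.2], [337.7, 209.6], [266.3, 218.7], [337.6, 218.2]]
lip 0.018 [[272.0, 198.8], [334.8, 198.4], [268.0, 206.0], [336.7, 205.5], [268.5, 214.2], [336.6, 213.7]]
```

Call:
{"name": "apply_moves", "arguments": {
  "travel": [
    [0,0,-0.03],
    [0,0,-0.06],
    [0,0,-0.09],
    [0,0,-0.12],
    [0,0,-0.15],
    [0,0,-0.18],
    [0,0,-0.2],
    [0,0,-0.2]
  ],
  "roll": [0,0,0,0,0,0,0,0],
  "gripper": [0,0,0,0,0,0,0,0]
}}

```text
clock: 11.35
tool_pos: [0.5678, -0.064, 0.1278]
eef_rot: [-0.551, 0.443, 0.551, 0.443]
contact_force: [0.9, 0.3, -0.2]
opening: 0.003
```

```bash
python3 -c "
from h import *
avg(6);d=cams.snapshot('wrist');cv2.imwrite('pics/w3.png',d['image'][:,:,::-1]);pickle.dump({k:d[k] for k in d if k!='image'},open('cal_w3.pkl','wb'))
a=cv2.imread('pics/w2.png',0).astype(int);b=cv2.imread('pics/w3.png',0).astype(int)
for x in (266,274,282,322,328,333):
    print(x,'w2',a[198:228,x].tolist());print(x,'w3',b[198:228,x].tolist())
for z in(.132,.148):print([proj(d,np.r_[gpt(0,-.061,y),z])[0].round(1).tolist() for y in(-.12,-.08)])
"
```

```text
t 11.65 tcp cm [56.79 -6.4  12.79] jawyaw 102.34 xax [ 0.  0. -1.] F [-0.23  0.35 -0.27] op 0.005 q [ 0.51  0.89 -0.88  1.8   0.88  0.89  1.01]
Fmean [0.22 0.3  0.01] sd [0.36 0.55 0.39]
polar 0.0992 -99.69
266 w2 [102, 104, 101, 107, 102, 108, 103, 106, 97, 97, 97, 102, 102, 105, 105, 107, 137, 168, 180, 176, 172, 173, 175, 172, 164, 138, 126, 126, 125, 115]
266 w3 [102, 102, 108, 100, 105, 96, 101, 102, 102, 100, 97, 96, 103, 101, 107, 108, 104, 120, 163, 178, 175, 178, 171, 172, 161, 127, 112, 127, 135, 137]
274 w2 [104, 104, 102, 104, 100, 101, 104, 100, 98, 101, 100, 97, 96, 103, 102, 102, 115, 129, 135, 132, 130, 140, 166, 173, 164, 138, 129, 127, 136, 128]
274 w3 [109, 102, 105, 103, 105, 101, 101, 103, 100, 99, 101, 96, 99, 95, 96, 98, 98, 109, 129, 134, 133, 129, 126, 126, 131, 116, 100, 130, 131, 131]
282 w2 [100, 100, 103, 100, 108, 104, 99, 97, 96, 94, 97, 96, 100, 100, 98, 99, 113, 133, 133, 134, 128, 131, 128, 136, 131, 134, 133, 141, 137, 136]
282 w3 [104, 102, 100, 102, 102, 103, 99, 96, 95, 96, 97, 94, 99, 96, 103, 104, 97, 108, 130, 134, 135, 132, 129, 131, 127, 118
[... 264 characters left out ...]
39, 138, 132, 133, 132, 130, 124, 131, 140, 134, 136]
328 w2 [97, 92, 99, 98, 98, 97, 98, 97, 97, 99, 97, 94, 101, 100, 97, 100, 119, 136, 135, 135, 134, 134, 129, 130, 131, 173, 211, 219, 218, 206]
328 w3 [100, 97, 97, 101, 97, 101, 94, 98, 96, 96, 92, 95, 97, 105, 100, 98, 100, 113, 127, 135, 137, 135, 131, 130, 129, 129, 151, 175, 211, 221]
333 w2 [96, 100, 98, 99, 99, 103, 99, 98, 98, 100, 94, 99, 102, 97, 100, 98, 119, 133, 137, 133, 131, 135, 128, 139, 174, 221, 224, 225, 220, 217]
333 w3 [97, 94, 97, 98, 97, 99, 101, 98, 97, 97, 98, 98, 97, 95, 96, 99, 98, 114, 136, 139, 139, 134, 131, 132, 134, 158, 225, 235, 234, 230]
[[266.9, 208.0], [337.2, 207.5]]
[[261.9, 217.2], [339.5, 216.6]]
```

Call:
{"name": "apply_moves", "arguments": {
  "travel": [
    [0,0,-0.05],
    [0,0,-0.1],
    [0,0,-0.15],
    [0,0,-0.2],
    [0,0,-0.25],
    [0,0,-0.3],
    [0,0,-0.35],
    [0,0,-0.4]
  ],
  "roll": [0,0,0,0,0,0,0,0],
  "gripper": [0,0,0,0,0,0,0,0]
}}

```text
clock: 12.37
tool_pos: [0.5678, -0.064, 0.1238]
eef_rot: [-0.551, 0.443, 0.551, 0.443]
contact_force: [-1.8, -0.2, -1.1]
opening: 0.004
```

```bash
cat >> h.py <<'E'
def lip(name):
    d=cams.snapshot('wrist');cv2.imwrite(f'pics/{name}.png',d['image'][:,:,::-1])
    g=cv2.GaussianBlur(cv2.cvtColor(d['image'],cv2.COLOR_RGB2GRAY).astype(np.float32),(1,3),0)
    pr=[proj(d,np.r_[gpt(0,-.061,y),.148])[0] for y in(-.12,-.08)]
    out=[]
    for x in(274,282,322,328,333):
        yp=np.interp(x,[pr[0][0],pr[1][0]],[pr[0][1],pr[1][1]])
        c=g[int(yp)-14:int(yp)+9,x];D=np.diff(c);i=D.argmax();out.append((x,round(float(int(yp)-14+i+.5-yp),1)))
    print("lip row - rest pred (rest=-1.4..-2)",out)
E
python3 -c "
from h import *
avg(4);lip('w4')"
```

```text
t 12.57 tcp cm [56.78 -6.4  12.38] jawyaw 102.34 xax [-0.  0. -1.] F [-0.36  0.03 -0.12] op 0.006 q [ 0.51  0.9  -0.87  1.8   0.88  0.89  1.  ]
Fmean [0.18 0.08 0.16] sd [0.33 0.34 0.64]
polar 0.0992 -99.69
lip row - rest pred (rest=-1.4..-2) [(274, -2.2), (282, -2.1), (322, -1.8), (328, -1.8), (333, 7.2)]
```

Call:
{"name": "apply_moves", "arguments": {
  "travel": [
    [0,0,-0.05],
    [0,0,-0.1],
    [0,0,-0.15],
    [0,0,-0.2],
    [0,0,-0.25],
    [0,0,-0.3],
    [0,0,-0.35],
    [0,0,-0.4]
  ],
  "roll": [0,0,0,0,0,0,0,0],
  "gripper": [0,0,0,0,0,0,0,0]
}}

```text
clock: 13.28
tool_pos: [0.5678, -0.064, 0.1198]
eef_rot: [-0.551, 0.443, 0.551, 0.443]
contact_force: [-1.0, -0.9, 0.0]
opening: 0.006
```

```bash
python3 -c "
from h import *
avg(4);lip('w5')"
```

```text
t 13.48 tcp cm [56.78 -6.4  11.99] jawyaw 102.34 xax [-0.  0. -1.] F [0.24 0.   0.07] op 0.006 q [ 0.51  0.9  -0.87  1.8   0.89  0.88  1.  ]
Fmean [-0.01 -0.09 -0.04] sd [0.43 0.29 0.18]
polar 0.0992 -99.7
lip row - rest pred (rest=-1.4..-2) [(274, -1.9), (282, -1.8), (322, -1.6), (328, -1.5), (333, 6.5)]
```

```bash
python3 - <<'E'
from h import *
a=cv2.imread("pics/w5.png")[190:300,230:400];A=cv2.resize(a,None,fx=4.7,fy=4.7,interpolation=cv2.INTER_CUBIC)
cv2.imwrite("pics/z2.png",A[:590])
d=cams.snapshot("wrist");p=np.array(r.get_state()["tool_pos"])
Rt=np.array(d["R"])@Ro.from_quat(r.get_state()["eef_rot"]).as_matrix();print(Rt.round(3),d["R"]@p+d["t"],d["fx"],d["fy"],d["cx"],d["cy"])
E
```

```text
[[ 0.    -0.001  1.   ]
 [-0.275 -0.962 -0.001]
 [ 0.962 -0.275 -0.001]] [0.00110676 0.02414014 0.17256065] 284.94398735382674 284.94398735382674 314.90396796386494 202.45737752286652
```

View pics/z2.png

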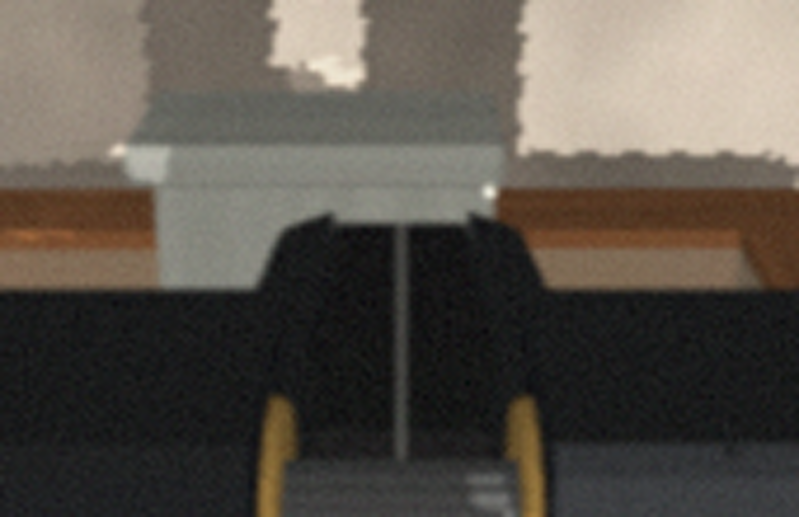

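Call:
{"name": "apply_moves", "arguments": {
  "travel": [
    [0,0,0.5],
    [0,0,1.5],
    [0,0,2.5],
    [0,0,3.5],
    [0,0,4],
    [0,0,4],
    [0,0,4],
    [0,0,4]
  ],
  "roll": [0,0,0,0,0,0,0,0],
  "gripper": [0,0,0,4.4,4.4,4.4,4.4,4.4]
}}

```text
clock: 14.25
tool_pos: [0.5676, -0.0643, 0.1596]
eef_rot: [-0.551, 0.444, 0.551, 0.443]
contact_force: [0.0, 0.1, -0.0]
opening: 0.359
```

```bash
python3 - <<'E'
from h import *
st()
d=cams.snapshot("wrist");a=d["image"][150:400,100:540,::-1]
cv2.imwrite("pics/w6.png",d["image"][:,:,::-1])
s=cams.snapshot("side");b=s["image"][120:210,300:400,::-1];sc=cams.snapshot("scene");c=sc["image"][140:205,230:330,::-1]
A=cv2.resize(a,None,fx=1.8,fy=1.2);f=lambda x:cv2.resize(x,(396,285),interpolation=cv2.INTER_CUBIC)
cv2.imwrite("pics/z3.png",np.vstack([A[:,:792],np.hstack([f(b),f(c)])]))
g=cv2.cvtColor(d["image"],cv2.COLOR_RGB2GRAY);g0=cv2.imread("pics/w5.png",0)
for n,G in(("open",g),("closed",g0)):
    print(n,[(x,int(np.argmax((G[150:,x]<45)&(G[152:152+250,x].tolist()+[255]*0 if 0 else G[150:,x]<45)))+150) for x in range(200,430,8)])
E
```

```text
t 14.25 tcp cm [56.76 -6.43 15.96] jawyaw 102.34 xax [-0.001 -0.    -1.   ] F [ 0.03  0.1  -0.02] op 0.359 q [ 0.53  0.85 -0.91  1.77  0.83  0.95  1.05]
open [(200, 252), (208, 252), (216, 252), (224, 252), (232, 252), (240, 268), (248, 258), (256, 247), (264, 238), (272, 238), (280, 238), (288, 357), (296, 357), (304, 357), (312, 357), (320, 357), (328, 357), (336, 357), (344, 248), (352, 238), (360, 236), (368, 239), (376, 250), (384, 260), (392, 260), (400, 251), (408, 252), (416, 252), (424, 252)]
closed [(200, 265), (208, 255), (216, 252), (224, 252), (232, 252), (240, 252), (248, 252), (256, 252), (264, 252), (272, 252), (280, 252), (288, 244), (296, 237), (304, 238), (312, 238), (320, 238), (328, 238), (336, 237), (344, 248), (352, 252), (360, 252), (368, 252), (376, 252), (384, 252), (392, 252), (400, 251), (408, 252), (416, 252), (424, 256)]
```

View pics/z3.png

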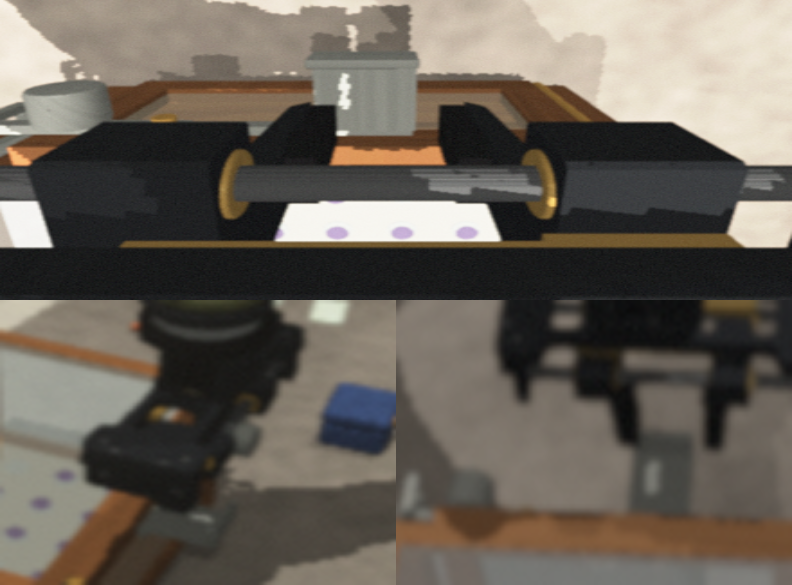

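```bash
python3 - <<'E'
from h import *
d=cal("scene");p=np.array(r.get_state()["tool_pos"]);u=np.r_[gpt(0,1,0)-gpt(0,0,0),0]
for h in(.014,.007,0,-.007,-.014):print(h,[proj(d,p-[0,0,h]+u*a)[0].round(1).tolist() for a in(0,.004,.009)])
w=cams.snapshot("wrist")
for h in(.014,.007,0,-.007,-.014):print(h,[proj(w,p-[0,0,h]+u*a)[0].round(1).tolist() for a in(0,-.004,-.009)])
E
```

```text
0.014 [[299.9, 177.1], [299.8, 178.4], [299.6, 180.0]]
0.007 [[299.8, 175.4], [299.7, 176.7], [299.5, 178.3]]
0 [[299.6, 173.7], [299.5, 175.0], [299.4, 176.6]]
-0.007 [[299.5, 172.0], [299.4, 173.2], [299.3, 174.8]]
-0.014 [[299.4, 170.2], [299.3, 171.5], [299.1, 173.1]]
0.014 [[316.7, 233.6], [316.6, 227.8], [316.6, 220.5]]
0.007 [[316.7, 237.8], [316.7, 231.8], [316.7, 224.3]]
0 [[316.8, 242.3], [316.8, 236.2], [316.7, 228.4]]
-0.007 [[316.9, 247.2], [316.8, 240.9], [316.8, 232.8]]
-0.014 [[317.0, 252.6], [316.9, 246.0], [316.9, 237.6]]
```

Call:
{"name": "apply_moves", "arguments": {
  "travel": [
    [0,0,0],
    [0,0,0],
    [0,0,0],
    [0,0,-1],
    [0,0,-2],
    [0,0,-3],
    [0,0,-3.6],
    [0,0,-3.9]
  ],
  "roll": [0,0,0,0,0,0,0,0],
  "gripper": [0,0,0,0,0,0,0,0]
}}

```text
clock: 15.12
tool_pos: [0.5669, -0.0642, 0.1191]
eef_rot: [-0.55, 0.444, 0.552, 0.443]
contact_force: [0.1, -0.1, -0.7]
opening: 0.007
```

Call:
{"name": "apply_moves", "arguments": {
  "travel": [
    [0,0,-0.1],
    [0,0,-0.2],
    [0,0,-0.25],
    [0,0,-0.3],
    [0,0,-0.35],
    [0,0,-0.4],
    [0,0,-0.45],
    [0,0,-0.5]
  ],
  "roll": [0,0,0,0,0,0,0,0],
  "gripper": [0,0,0,0,0,0,0,0]
}}

```text
clock: 15.78
tool_pos: [0.5681, -0.0638, 0.116]
eef_rot: [0.551, -0.443, -0.551, -0.444]
contact_force: [-0.7, 0.9, 1.3]
opening: 0.006
```

```bash
python3 -c "
from h import *
avg(4);lip('w7')"
```

```text
t 15.98 tcp cm [56.81 -6.39 11.59] jawyaw 102.34 xax [ 0.  0. -1.] F [0.42 0.5  0.7 ] op 0.004 q [ 0.5   0.91 -0.86  1.81  0.9   0.87  0.99]
Fmean [0.14 0.59 0.91] sd [0.4  0.62 0.24]
polar 0.0991 -99.58
lip row - rest pred (rest=-1.4..-2) [(274, -3.3), (282, -3.3), (322, -4.0), (328, -3.9), (333, -3.9)]
```

Call:
{"name": "apply_moves", "arguments": {
  "travel": [
    [0,0,-0.03],
    [0,0,-0.06],
    [0,0,-0.09],
    [0,0,-0.12],
    [0,0,-0.15],
    [0,0,-0.18],
    [0,0,-0.2],
    [0,0,-0.2]
  ],
  "roll": [0,0,0,0,0,0,0,0],
  "gripper": [0,0,0,0,0,0,0,0]
}}

```text
clock: 16.7
tool_pos: [0.5678, -0.0641, 0.1138]
eef_rot: [-0.551, 0.443, 0.551, 0.443]
contact_force: [-0.3, -0.1, 0.5]
opening: 0.008
```

Call:
{"name": "apply_moves", "arguments": {
  "travel": [
    [0,0,-0.02],
    [0,0,-0.04],
    [0,0,-0.06],
    [0,0,-0.08],
    [0,0,-0.1],
    [0,0,-0.1],
    [0,0,-0.1],
    [0,0,-0.1]
  ],
  "roll": [0,0,0,0,0,0,0,0],
  "gripper": [0,0,0,0,0,0,0,0]
}}

```text
clock: 17.37
tool_pos: [0.5678, -0.064, 0.1128]
eef_rot: [-0.551, 0.443, 0.551, 0.443]
contact_force: [0.6, 0.6, 0.9]
opening: 0.001
```

Now slow steps of about 0.8 mm, watching the force each time.

Call:
{"name": "apply_moves", "arguments": {
  "travel": [
    [0,0,-0.02],
    [0,0,-0.04],
    [0,0,-0.06],
    [0,0,-0.08],
    [0,0,-0.08],
    [0,0,-0.08],
    [0,0,-0.08],
    [0,0,-0.08]
  ],
  "roll": [0,0,0,0,0,0,0,0],
  "gripper": [0,0,0,0,0,0,0,0]
}}

```text
clock: 18.03
tool_pos: [0.5678, -0.064, 0.1121]
eef_rot: [-0.551, 0.443, 0.551, 0.443]
contact_force: [0.7, -0.1, 0.9]
opening: 0.005
```

Call:
{"name": "apply_moves", "arguments": {
  "travel": [
    [0,0,-0.02],
    [0,0,-0.04],
    [0,0,-0.06],
    [0,0,-0.08],
    [0,0,-0.1],
    [0,0,-0.1],
    [0,0,-0.1],
    [0,0,-0.1]
  ],
  "roll": [0,0,0,0,0,0,0,0],
  "gripper": [0,0,0,0,0,0,0,0]
}}

```text
clock: 18.7
tool_pos: [0.5678, -0.0641, 0.111]
eef_rot: [-0.551, 0.443, 0.551, 0.443]
contact_force: [-0.5, 0.0, 0.6]
opening: 0.003
```

Call:
{"name": "apply_moves", "arguments": {
  "travel": [
    [0,0,-0.02],
    [0,0,-0.04],
    [0,0,-0.06],
    [0,0,-0.08],
    [0,0,-0.1],
    [0,0,-0.1],
    [0,0,-0.1],
    [0,0,-0.1]
  ],
  "roll": [0,0,0,0,0,0,0,0],
  "gripper": [0,0,0,0,0,0,0,0]
}}

```text
clock: 19.37
tool_pos: [0.5678, -0.064, 0.11]
eef_rot: [-0.551, 0.443, 0.551, 0.443]
contact_force: [0.3, 0.8, 0.8]
opening: 0.008
```

Call:
{"name": "apply_moves", "arguments": {
  "travel": [
    [0,0,-0.02],
    [0,0,-0.04],
    [0,0,-0.06],
    [0,0,-0.08],
    [0,0,-0.1],
    [0,0,-0.1],
    [0,0,-0.1],
    [0,0,-0.1]
  ],
  "roll": [0,0,0,0,0,0,0,0],
  "gripper": [0,0,0,0,0,0,0,0]
}}

```text
clock: 20.03
tool_pos: [0.5679, -0.064, 0.109]
eef_rot: [-0.551, 0.443, 0.551, 0.443]
contact_force: [-0.3, 0.1, 0.6]
opening: 0.007
```

Call:
{"name": "apply_moves", "arguments": {
  "travel": [
    [0,0,-0.02],
    [0,0,-0.04],
    [0,0,-0.06],
    [0,0,-0.08],
    [0,0,-0.1],
    [0,0,-0.1],
    [0,0,-0.1],
    [0,0,-0.1]
  ],
  "roll": [0,0,0,0,0,0,0,0],
  "gripper": [0,0,0,0,0,0,0,0]
}}

```text
clock: 20.7
tool_pos: [0.5678, -0.064, 0.108]
eef_rot: [-0.551, 0.443, 0.551, 0.443]
contact_force: [-0.3, -0.3, -0.2]
opening: 0.001
```

Call:
{"name": "apply_moves", "arguments": {
  "travel": [
    [0,0,-0.02],
    [0,0,-0.04],
    [0,0,-0.06],
    [0,0,-0.08],
    [0,0,-0.1],
    [0,0,-0.1],
    [0,0,-0.1],
    [0,0,-0.1]
  ],
  "roll": [0,0,0,0,0,0,0,0],
  "gripper": [0,0,0,0,0,0,0,0]
}}

```text
clock: 21.37
tool_pos: [0.5678, -0.0641, 0.107]
eef_rot: [-0.551, 0.443, 0.551, 0.443]
contact_force: [0.4, 1.0, 0.2]
opening: 0.003
```

```bash
python3 -c "
from h import *
avg(2);lip('w8')"
```

```text
t 21.47 tcp cm [56.78 -6.4  10.7 ] jawyaw 102.34 xax [-0.  0. -1.] F [-0.06  0.69  0.76] op 0.008 q [ 0.5   0.92 -0.85  1.81  0.91  0.86  0.98]
Fmean [0.22 0.53 0.63] sd [0.28 0.16 0.13]
polar 0.0992 -99.69
lip row - rest pred (rest=-1.4..-2) [(274, -9.7), (282, -10.7), (322, -11.4), (328, -12.3), (333, -3.3)]
```

Call:
{"name": "apply_moves", "arguments": {
  "travel": [
    [0,0,-0.02],
    [0,0,-0.04],
    [0,0,-0.06],
    [0,0,-0.08],
    [0,0,-0.1],
    [0,0,-0.1],
    [0,0,-0.1],
    [0,0,-0.1]
  ],
  "roll": [0,0,0,0,0,0,0,0],
  "gripper": [0,0,0,0,0,0,0,0]
}}

```text
clock: 22.18
tool_pos: [0.5679, -0.064, 0.106]
eef_rot: [-0.551, 0.443, 0.551, 0.443]
contact_force: [0.2, 1.1, 0.4]
opening: 0.005
```

Call:
{"name": "apply_moves", "arguments": {
  "travel": [
    [0,0,-0.02],
    [0,0,-0.04],
    [0,0,-0.06],
    [0,0,-0.08],
    [0,0,-0.1],
    [0,0,-0.1],
    [0,0,-0.1],
    [0,0,-0.1]
  ],
  "roll": [0,0,0,0,0,0,0,0],
  "gripper": [0,0,0,0,0,0,0,0]
}}

```text
clock: 22.85
tool_pos: [0.5678, -0.0641, 0.105]
eef_rot: [-0.551, 0.443, 0.551, 0.443]
contact_force: [-0.5, -0.0, 1.5]
opening: 0.008
```

Call:
{"name": "apply_moves", "arguments": {
  "travel": [
    [0,0,-0.02],
    [0,0,-0.04],
    [0,0,-0.06],
    [0,0,-0.08],
    [0,0,-0.08],
    [0,0,-0.08],
    [0,0,-0.08],
    [0,0,-0.08]
  ],
  "roll": [0,0,0,0,0,0,0,0],
  "gripper": [0,0,0,0,0,0,0,0]
}}

```text
clock: 23.52
tool_pos: [0.5679, -0.0641, 0.1042]
eef_rot: [0.551, -0.443, -0.551, -0.443]
contact_force: [0.3, -0.2, 0.9]
opening: 0.002
```

Call:
{"name": "apply_moves", "arguments": {
  "travel": [
    [0,0,-0.02],
    [0,0,-0.04],
    [0,0,-0.06],
    [0,0,-0.08],
    [0,0,-0.1],
    [0,0,-0.1],
    [0,0,-0.1],
    [0,0,-0.1]
  ],
  "roll": [0,0,0,0,0,0,0,0],
  "gripper": [0,0,0,0,0,0,0,0]
}}

```text
clock: 24.18
tool_pos: [0.5679, -0.064, 0.1032]
eef_rot: [-0.551, 0.443, 0.551, 0.443]
contact_force: [0.5, -0.6, -0.4]
opening: 0.0
```

Call:
{"name": "apply_moves", "arguments": {
  "travel": [
    [0,0,-0.02],
    [0,0,-0.04],
    [0,0,-0.06],
    [0,0,-0.08],
    [0,0,-0.1],
    [0,0,-0.1],
    [0,0,-0.1],
    [0,0,-0.1]
  ],
  "roll": [0,0,0,0,0,0,0,0],
  "gripper": [0,0,0,0,0,0,0,0]
}}

```text
clock: 24.85
tool_pos: [0.5679, -0.064, 0.1023]
eef_rot: [-0.551, 0.443, 0.551, 0.443]
contact_force: [0.5, 0.9, 0.9]
opening: 0.005
```

Call:
{"name": "apply_moves", "arguments": {
  "travel": [
    [0,0,-0.02],
    [0,0,-0.04],
    [0,0,-0.06],
    [0,0,-0.08],
    [0,0,-0.1],
    [0,0,-0.1],
    [0,0,-0.1],
    [0,0,-0.1]
  ],
  "roll": [0,0,0,0,0,0,0,0],
  "gripper": [0,0,0,0,0,0,0,0]
}}

```text
clock: 25.52
tool_pos: [0.5678, -0.064, 0.1012]
eef_rot: [-0.551, 0.443, 0.551, 0.443]
contact_force: [-0.6, 0.5, 1.3]
opening: 0.004
```

Call:
{"name": "apply_moves", "arguments": {
  "travel": [
    [0,0,-0.02],
    [0,0,-0.04],
    [0,0,-0.06],
    [0,0,-0.08],
    [0,0,-0.1],
    [0,0,-0.1],
    [0,0,-0.1],
    [0,0,-0.1]
  ],
  "roll": [0,0,0,0,0,0,0,0],
  "gripper": [0,0,0,0,0,0,0,0]
}}

```text
clock: 26.18
tool_pos: [0.5678, -0.064, 0.1002]
eef_rot: [-0.551, 0.443, 0.551, 0.443]
contact_force: [-0.1, -0.7, 1.8]
opening: 0.005
```

Call:
{"name": "apply_moves", "arguments": {
  "travel": [
    [0,0,-0.01],
    [0,0,-0.02],
    [0,0,-0.04],
    [0,0,-0.05],
    [0,0,-0.06],
    [0,0,-0.06],
    [0,0,-0.06],
    [0,0,-0.06]
  ],
  "roll": [0,0,0,0,0,0,0,0],
  "gripper": [0,0,0,0,0,0,0,0]
}}

```text
clock: 26.85
tool_pos: [0.5679, -0.064, 0.0996]
eef_rot: [-0.551, 0.443, 0.551, 0.443]
contact_force: [-0.4, -0.6, 0.8]
opening: 0.006
```

Call:
{"name": "apply_moves", "arguments": {
  "travel": [
    [0,0,-0.02],
    [0,0,-0.04],
    [0,0,-0.06],
    [0,0,-0.08],
    [0,0,-0.08],
    [0,0,-0.08],
    [0,0,-0.08],
    [0,0,-0.08]
  ],
  "roll": [0,0,0,0,0,0,0,0],
  "gripper": [0,0,0,0,0,0,0,0]
}}

```text
clock: 27.52
tool_pos: [0.5679, -0.064, 0.0988]
eef_rot: [-0.551, 0.443, 0.551, 0.443]
contact_force: [-0.6, -0.1, 1.0]
opening: 0.007
```

Call:
{"name": "apply_moves", "arguments": {
  "travel": [
    [0,0,-0.02],
    [0,0,-0.04],
    [0,0,-0.06],
    [0,0,-0.08],
    [0,0,-0.1],
    [0,0,-0.1],
    [0,0,-0.1],
    [0,0,-0.1]
  ],
  "roll": [0,0,0,0,0,0,0,0],
  "gripper": [0,0,0,0,0,0,0,0]
}}

```text
clock: 28.18
tool_pos: [0.5678, -0.064, 0.0978]
eef_rot: [-0.551, 0.443, 0.551, 0.443]
contact_force: [0.0, -0.2, 1.2]
opening: 0.003
```

Call:
{"name": "apply_moves", "arguments": {
  "travel": [
    [0,0,-0.02],
    [0,0,-0.04],
    [0,0,-0.06],
    [0,0,-0.08],
    [0,0,-0.1],
    [0,0,-0.1],
    [0,0,-0.1],
    [0,0,-0.1]
  ],
  "roll": [0,0,0,0,0,0,0,0],
  "gripper": [0,0,0,0,0,0,0,0]
}}

```text
clock: 28.85
tool_pos: [0.5679, -0.0641, 0.097]
eef_rot: [0.551, -0.443, -0.551, -0.443]
contact_force: [-1.6, -1.3, 3.9]
opening: 0.007
```

```bash
python3 -c "
from h import *
avg(5)
for a in (0,2,4,7,10): print(a,(gpt(np.radians(a),-.0378,-.0917)*100).round(2),(gpt(np.radians(a),-.0378,-.0917)*100-gpt(0,-.0378,-.0917)*100).round(2))
print('outward',gpt(0,-1,0)-H)"
```

```text
t 29.1 tcp cm [56.79 -6.41  9.69] jawyaw 102.34 xax [ 0. -0. -1.] F [-0.37 -0.67  5.16] op 0.004 q [ 0.49  0.93 -0.84  1.82  0.93  0.84  0.96]
Fmean [-0.57 -0.69  4.91] sd [0.71 0.32 0.19]
polar 0.0993 -99.65
0 [56.79 -6.4 ] [0. 0.]
2 [56.45 -6.34] [-0.34  0.06]
4 [56.11 -6.26] [-0.68  0.14]
7 [55.61 -6.12] [-1.18  0.28]
10 [55.11 -5.96] [-1.67  0.44]
outward [-0.97545774 -0.22018672]
```

Call:
{"name": "apply_moves", "arguments": {
  "travel": [
    [-0.08,0.015,0],
    [-0.17,0.03,0],
    [-0.25,0.045,0],
    [-0.34,0.06,0],
    [-0.42,0.08,0],
    [-0.5,0.1,0],
    [-0.59,0.12,0],
    [-0.68,0.14,0]
  ],
  "roll": [-0.5,-1,-1.5,-2,-2.5,-3,-3.5,-4],
  "gripper": [0,0,0,0,0,0,0,0]
}}

```text
clock: 29.77
tool_pos: [0.5608, -0.0625, 0.0967]
eef_rot: [-0.535, 0.463, 0.535, 0.462]
contact_force: [0.8, 0.0, 1.4]
opening: 0.004
```

```bash
cat >> h.py <<'E'
from scipy.optimize import minimize_scalar
def gate(name="g"):
    """gate opening from brightest-gradient match of projected gate-top edges, scene image"""
    d=cams.snapshot('scene');im=d['image'];cv2.imwrite(f'pics/{name}.png',im[:,:,::-1])
    lab=cv2.cvtColor(im,cv2.COLOR_RGB2LAB).astype(np.float32);lab=lab[...,2]
    sc=[]
    for a in np.arange(0,101,1.):
        def m(x0,x1):
            P=np.array([np.r_[gpt(np.radians(a),x,y),.14] for x in np.linspace(x0,x1,3) for y in np.linspace(-.235,-.01,60)])
            u=proj(d,P).astype(np.float32);return cv2.remap(lab,u[:,0],u[:,1],cv2.INTER_LINEAR).mean()
        sc.append(m(-.004,.004)-.5*m(-.014,-.010)-.5*m(.010,.014))
    sc=np.array(sc);i=np.argsort(-sc)[:5];print("gate best deg",i,sc[i].round(1))
E
python3 -c "
from h import *
avg(3);gate('g1')"
```

```text
t 29.92 tcp cm [56.06 -6.25  9.67] jawyaw 98.35 xax [-0.001  0.    -1.   ] F [0.79 0.7  1.76] op 0.005 q [ 0.49  0.92 -0.82  1.84  0.93  0.82  0.89]
Fmean [0.61 0.55 1.64] sd [0.31 0.19 0.45]
polar 0.0992 -103.98
gate best deg [ 0  1  2 60 97] [5.9 4.1 1.5 1.4 1.3]
```

```bash
cat >> h.py <<'E'
def gl(name,z=.127,cols=(268,276,284,292)):
    """gate angle whose projected lip-top outer edge best fits the dark->light edge in the wrist picture"""
    d=cams.snapshot('wrist');cv2.imwrite(f'pics/{name}.png',d['image'][:,:,::-1])
    g=cv2.GaussianBlur(cv2.cvtColor(d['image'],cv2.COLOR_RGB2GRAY).astype(np.float32),(3,3),0)
    for a in(0,1,2,3,4,5,6):
        print(a,[proj(d,np.r_[gpt(np.radians(a),-.061,y),z-(-.1-y)*-.25])[0].round(1).tolist() for y in(-.12,-.08)])
    for x in cols:print(x,g[185:245,x].astype(int).tolist())
E
python3 -c "
from h import *
gl('w9')"
```

```text
0 [[248.5, 245.3], [331.7, 231.4]]
1 [[250.2, 241.1], [333.7, 228.7]]
2 [[251.9, 236.9], [335.7, 226.0]]
3 [[253.8, 232.6], [337.8, 223.3]]
4 [[255.7, 228.4], [340.0, 220.6]]
5 [[257.8, 224.2], [342.2, 217.9]]
6 [[259.9, 219.9], [344.5, 215.3]]
268 [103, 102, 103, 104, 105, 105, 103, 103, 104, 104, 105, 106, 105, 104, 104, 104, 105, 104, 104, 104, 104, 103, 103, 102, 102, 103, 104, 105, 105, 104, 103, 102, 102, 103, 103, 104, 103, 103, 105, 104, 102, 101, 98, 96, 95, 94, 94, 95, 97, 99, 100, 100, 99, 99, 105, 116, 127, 131, 129, 128]
276 [112, 103, 101, 102, 102, 101, 100, 100, 101, 101, 99, 99, 101, 100, 99, 99, 99, 99, 98, 99, 100, 99, 99, 99, 100, 100, 100, 100, 101, 101, 101, 101, 101, 101, 102, 103, 103, 104, 103, 101, 100, 98, 96, 94, 92, 92, 94, 96, 98, 100, 100, 99, 98, 105, 118, 128, 130, 129, 128, 128]
284 [134, 128, 122, 116, 108, 101, 98, 97, 96, 97, 97, 97, 97, 96, 97, 98, 98, 98, 99, 100, 101, 101, 100, 100, 101, 101, 103, 105, 105, 105, 104, 103, 102, 101, 101, 102, 103, 103, 102, 101, 97, 96, 96, 96, 96, 96, 98, 100, 99, 98, 99, 101, 109, 121, 130, 132, 131, 130, 130, 129]
292 [132, 135, 154, 182, 197, 191, 169, 142, 124, 121, 121, 122, 124, 134, 149, 157, 156, 144, 130, 129, 134, 139, 145, 153, 158, 160, 159, 159, 159, 154, 144, 137, 136, 137, 137, 137, 136, 129, 115, 101, 95, 94, 96, 98, 98, 99, 99, 99, 99, 98, 102, 114, 124, 129, 131, 130, 129, 129, 125, 106]
```

Call:
{"name": "apply_moves", "arguments": {
  "travel": [
    [0,0,-0.01],
    [0,0,-0.02],
    [0,0,-0.03],
    [0,0,-0.04],
    [-0.05,-0.01,-0.04],
    [-0.1,-0.02,-0.04],
    [-0.15,-0.03,-0.04],
    [-0.15,-0.03,-0.04]
  ],
  "roll": [0,0,0,0,0,0,0,0],
  "gripper": [0,0,0,0,0,0,0,0]
}}

```text
clock: 30.68
tool_pos: [0.56, -0.0628, 0.0966]
eef_rot: [0.535, -0.462, -0.535, -0.463]
contact_force: [0.8, 2.0, 2.1]
opening: 0.007
```

```bash
python3 -c "
from h import *
avg(4)"
```

```text
t 30.88 tcp cm [56.   -6.28  9.66] jawyaw 98.34 xax [ 0.001  0.    -1.   ] F [1.73 1.63 2.39] op 0.004 q [ 0.49  0.92 -0.82  1.84  0.93  0.82  0.89]
Fmean [1.42 1.28 2.08] sd [0.51 0.28 0.31]
polar 0.0997 -104.27
```

Call:
{"name": "apply_moves", "arguments": {
  "travel": [
    [0,0,-0.02],
    [0,0,-0.04],
    [0,0,-0.05],
    [-0.05,0.01,-0.05],
    [-0.1,0.02,-0.05],
    [-0.15,0.04,-0.05],
    [-0.2,0.05,-0.05],
    [-0.2,0.05,-0.05]
  ],
  "roll": [0,0,0,0,0,-0.5,-1,-1],
  "gripper": [0,0,0,0,0,0,0,0]
}}

```text
clock: 31.55
tool_pos: [0.5588, -0.0626, 0.0963]
eef_rot: [0.531, -0.467, -0.53, -0.468]
contact_force: [4.9, 0.5, 3.0]
opening: 0.004
```

```bash
python3 -c "
from h import *
avg(4);gl('w10',cols=(268,284))"
```

```text
t 31.75 tcp cm [55.88 -6.26  9.63] jawyaw 97.33 xax [ 0.002  0.    -1.   ] F [6.38 0.97 5.03] op 0.007 q [ 0.49  0.92 -0.82  1.85  0.93  0.81  0.87]
Fmean [5.37 0.59 4.29] sd [0.61 0.55 0.66]
polar 0.0997 -104.98
0 [[247.7, 250.5], [330.7, 234.9]]
1 [[249.3, 246.3], [332.6, 232.2]]
2 [[250.9, 242.1], [334.6, 229.5]]
3 [[252.7, 237.8], [336.6, 226.8]]
4 [[254.5, 233.6], [338.7, 224.1]]
5 [[256.5, 229.4], [340.9, 221.4]]
6 [[258.5, 225.1], [343.1, 218.7]]
268 [101, 101, 101, 102, 102, 103, 104, 105, 106, 106, 105, 105, 106, 106, 104, 104, 103, 102, 102, 103, 103, 102, 102, 102, 102, 102, 102, 102, 102, 102, 101, 101, 102, 103, 102, 103, 103, 103, 103, 102, 102, 103, 102, 100, 98, 96, 95, 95, 94, 94, 96, 99, 99, 99, 100, 99, 100, 110, 123, 130]
284 [130, 123, 113, 105, 100, 98, 98, 97, 97, 98, 97, 97, 96, 94, 94, 96, 96, 96, 96, 97, 97, 97, 99, 101, 101, 102, 102, 103, 102, 102, 103, 103, 102, 101, 101, 101, 102, 103, 104, 103, 102, 101, 98, 95, 94, 94, 95, 96, 97, 99, 100, 99, 97, 98, 107, 120, 128, 131, 130, 128]
```

Call:
{"name": "apply_moves", "arguments": {
  "travel": [
    [0,0,0.02],
    [0,0,0.03],
    [0,0,0.03],
    [-0.03,0.01,0.03],
    [-0.06,0.02,0.03],
    [-0.09,0.02,0.03],
    [-0.12,0.03,0.03],
    [-0.12,0.03,0.03]
  ],
  "roll": [0,0,0,0,0,0,0,0],
  "gripper": [0,0,0,0,0,0,0,0]
}}

```text
clock: 32.47
tool_pos: [0.5569, -0.0621, 0.0964]
eef_rot: [0.531, -0.467, -0.531, -0.467]
contact_force: [5.7, 0.9, 4.0]
opening: 0.005
```

```bash
python3 -c "
from h import *
avg(3);gl('w11',cols=(268,284))"
```

```text
t 32.62 tcp cm [55.69 -6.21  9.64] jawyaw 97.34 xax [ 0.001  0.    -1.   ] F [4.7  0.13 3.43] op 0.006 q [ 0.49  0.92 -0.82  1.85  0.93  0.81  0.86]
Fmean [5.49 0.82 3.66] sd [0.66 0.51 0.19]
polar 0.0998 -106.08
0 [[246.5, 253.7], [329.2, 238.0]]
1 [[248.0, 249.6], [331.1, 235.3]]
2 [[249.7, 245.4], [333.1, 232.6]]
3 [[251.4, 241.2], [335.1, 229.9]]
4 [[253.3, 237.0], [337.2, 227.3]]
5 [[255.2, 232.7], [339.4, 224.6]]
6 [[257.3, 228.5], [341.6, 222.0]]
268 [100, 100, 100, 100, 100, 101, 102, 103, 103, 103, 104, 105, 103, 103, 104, 104, 104, 104, 103, 101, 101, 101, 102, 103, 102, 102, 102, 102, 102, 102, 101, 100, 101, 102, 103, 102, 102, 102, 103, 103, 102, 101, 101, 99, 97, 96, 95, 94, 94, 95, 97, 99, 100, 99, 98, 99, 104, 114, 124, 130]
284 [131, 124, 113, 105, 99, 97, 97, 97, 97, 96, 96, 96, 97, 97, 96, 95, 96, 96, 96, 95, 97, 98, 98, 98, 99, 100, 100, 101, 102, 103, 104, 105, 103, 101, 101, 102, 102, 102, 100, 100, 101, 99, 96, 96, 96, 94, 94, 97, 99, 99, 98, 99, 99, 100, 108, 120, 127, 129, 128, 127]
```

Call:
{"name": "apply_moves", "arguments": {
  "travel": [
    [-0.09,0.03,0.01],
    [-0.19,0.06,0.01],
    [-0.28,0.09,0.01],
    [-0.37,0.12,0.01],
    [-0.47,0.15,0.01],
    [-0.56,0.18,0.01],
    [-0.65,0.21,0.01],
    [-0.74,0.25,0.01]
  ],
  "roll": [-0.5,-1,-1.5,-2,-2.5,-3,-3.5,-4],
  "gripper": [0,0,0,0,0,0,0,0]
}}

```text
clock: 33.33
tool_pos: [0.5485, -0.0596, 0.0962]
eef_rot: [-0.514, 0.486, 0.514, 0.485]
contact_force: [2.2, 1.2, 0.2]
opening: 0.005
```

```bash
python3 - <<'E'
from h import *
p=np.array(r.get_state()["tool_pos"])[:2];e=(p-H)*100
rot=lambda v,a:np.array([[np.cos(a),np.sin(a)],[-np.sin(a),np.cos(a)]])@v
for k in range(13):
    b=rot(e,np.radians(6.2*k));print(k,[[*(rot(b,np.radians(6.2*(j+1)/8))-b).round(2).tolist(),0] for j in range(8)])
st()
E
```

```text
0 [[-0.13, 0.05, 0], [-0.25, 0.1, 0], [-0.38, 0.15, 0], [-0.5, 0.21, 0], [-0.62, 0.26, 0], [-0.75, 0.32, 0], [-0.87, 0.38, 0], [-0.99, 0.44, 0]]
1 [[-0.12, 0.06, 0], [-0.24, 0.13, 0], [-0.36, 0.19, 0], [-0.47, 0.26, 0], [-0.59, 0.33, 0], [-0.71, 0.4, 0], [-0.82, 0.47, 0], [-0.93, 0.55, 0]]
2 [[-0.11, 0.08, 0], [-0.22, 0.15, 0], [-0.33, 0.23, 0], [-0.44, 0.31, 0], [-0.55, 0.39, 0], [-0.66, 0.48, 0], [-0.76, 0.56, 0], [-0.87, 0.65, 0]]
3 [[-0.1, 0.09, 0], [-0.21, 0.18, 0], [-0.31, 0.27, 0], [-0.41, 0.36, 0], [-0.51, 0.45, 0], [-0.6, 0.54, 0], [-0.7, 0.64, 0], [-0.79, 0.74, 0]]
4 [[-0.09, 0.1, 0], [-0.19, 0.2, 0], [-0.28, 0.3, 0], [-0.37, 0.4, 0], [-0.45, 0.5, 0], [-0.54, 0.61, 0], [-0.63, 0.71, 0], [-0.71, 0.82, 0]]
5 [[-0.08, 0.11, 0], [-0.16, 0.22, 0], [-0.24, 0.33, 0], [-0.32, 0.44, 0], [-0.4, 0.55, 0], [-0.47, 0.66, 0], [-0.55, 0.77, 0], [-0.62, 0.89, 0]]
6 [[-0.07, 0.12, 0], [-0.14, 0.23, 0], [-0.21, 0.35, 0], [-0.27, 0.47, 0], [-0.34, 0.59, 0], [-0.4, 0.71, 0], [-0.46, 0.83, 0], [-0.52, 0.95, 0]]
7 [[-0.06, 0.12, 0], [-0.11, 0.25, 0], [-0.17, 0.37, 0], [-0.22, 0.49, 0], [-0.27, 0
[... 223 characters left out ...]
 0], [-0.06, 0.26, 0], [-0.08, 0.4, 0], [-0.11, 0.53, 0], [-0.13, 0.66, 0], [-0.15, 0.8, 0], [-0.17, 0.93, 0], [-0.19, 1.07, 0]]
10 [[-0.02, 0.13, 0], [-0.03, 0.27, 0], [-0.04, 0.4, 0], [-0.05, 0.54, 0], [-0.06, 0.67, 0], [-0.07, 0.81, 0], [-0.07, 0.94, 0], [-0.07, 1.08, 0]]
11 [[-0.0, 0.14, 0], [0.0, 0.27, 0], [0.0, 0.41, 0], [0.01, 0.54, 0], [0.01, 0.68, 0], [0.02, 0.81, 0], [0.03, 0.95, 0], [0.04, 1.08, 0]]
12 [[0.01, 0.13, 0], [0.03, 0.27, 0], [0.05, 0.4, 0], [0.07, 0.54, 0], [0.09, 0.67, 0], [0.11, 0.8, 0], [0.14, 0.94, 0], [0.16, 1.07, 0]]
t 33.33 tcp cm [54.85 -5.96  9.62] jawyaw 93.29 xax [-0.001  0.    -1.   ] F [2.15 1.24 0.17] op 0.005 q [ 0.48  0.9  -0.8   1.88  0.92  0.78  0.78]
```

Call:
{"name": "apply_moves", "arguments": {
  "travel": [
    [-0.13,0.05,0],
    [-0.25,0.1,0],
    [-0.38,0.15,0],
    [-0.5,0.21,0],
    [-0.62,0.26,0],
    [-0.75,0.32,0],
    [-0.87,0.38,0],
    [-0.99,0.44,0]
  ],
  "roll": [-0.5,-1,-1.5,-2,-2.5,-3,-3.5,-4],
  "gripper": [0,0,0,0,0,0,0,0]
}}

```text
clock: 34.0
tool_pos: [0.539, -0.0553, 0.0964]
eef_rot: [-0.497, 0.503, 0.497, 0.503]
contact_force: [2.2, 1.3, 0.2]
opening: 0.005
```

Call:
{"name": "apply_moves", "arguments": {
  "travel": [
    [-0.12,0.06,0],
    [-0.24,0.13,0],
    [-0.36,0.19,0],
    [-0.47,0.26,0],
    [-0.59,0.33,0],
    [-0.71,0.4,0],
    [-0.82,0.47,0],
    [-0.93,0.55,0]
  ],
  "roll": [-0.8,-1.6,-2.4,-3.1,-3.9,-4.7,-5.5,-6.2],
  "gripper": [0,0,0,0,0,0,0,0]
}}

```text
clock: 34.67
tool_pos: [0.5296, -0.0498, 0.0964]
eef_rot: [-0.469, 0.529, 0.469, 0.529]
contact_force: [2.3, 0.6, 0.4]
opening: 0.006
```

```bash
python3 -c "
from h import *
avg(2);gate('g2')"
```

```text
t 34.77 tcp cm [52.92 -4.97  9.63] jawyaw 83.13 xax [-0.001 -0.    -1.   ] F [1.11 0.43 0.83] op 0.007 q [ 0.44  0.87 -0.75  1.94  0.91  0.72  0.58]
Fmean [1.33 0.75 0.9 ] sd [0.22 0.32 0.07]
polar 0.1002 -123.59
gate best deg [18 19 17 16 20] [8.3 7.8 7.6 6.3 5.9]
```

Call:
{"name": "apply_moves", "arguments": {
  "travel": [
    [-0.11,0.08,0],
    [-0.22,0.15,0],
    [-0.33,0.23,0],
    [-0.44,0.31,0],
    [-0.55,0.39,0],
    [-0.66,0.48,0],
    [-0.76,0.56,0],
    [-0.87,0.65,0]
  ],
  "roll": [-0.8,-1.6,-2.4,-3.1,-3.9,-4.7,-5.5,-6.2],
  "gripper": [0,0,0,0,0,0,0,0]
}}

```text
clock: 35.48
tool_pos: [0.5208, -0.0434, 0.0963]
eef_rot: [-0.44, 0.554, 0.439, 0.554]
contact_force: [1.0, -0.4, 0.7]
opening: 0.003
```

Call:
{"name": "apply_moves", "arguments": {
  "travel": [
    [-0.1,0.09,0],
    [-0.21,0.18,0],
    [-0.31,0.27,0],
    [-0.41,0.36,0],
    [-0.51,0.45,0],
    [-0.6,0.54,0],
    [-0.7,0.64,0],
    [-0.79,0.74,0]
  ],
  "roll": [-0.8,-1.6,-2.4,-3.1,-3.9,-4.7,-5.5,-6.2],
  "gripper": [0,0,0,0,0,0,0,0]
}}

```text
clock: 36.15
tool_pos: [0.5129, -0.0359, 0.0963]
eef_rot: [-0.409, 0.577, 0.409, 0.577]
contact_force: [-0.1, -0.3, 0.3]
opening: 0.003
```

Call:
{"name": "apply_moves", "arguments": {
  "travel": [
    [-0.09,0.1,0],
    [-0.19,0.2,0],
    [-0.28,0.3,0],
    [-0.37,0.4,0],
    [-0.45,0.5,0],
    [-0.54,0.61,0],
    [-0.63,0.71,0],
    [-0.71,0.82,0]
  ],
  "roll": [-0.8,-1.6,-2.4,-3.1,-3.9,-4.7,-5.5,-6.2],
  "gripper": [0,0,0,0,0,0,0,0]
}}

```text
clock: 36.82
tool_pos: [0.5059, -0.0275, 0.0963]
eef_rot: [-0.377, 0.598, 0.377, 0.598]
contact_force: [0.3, -0.8, 0.8]
opening: 0.004
```

Call:
{"name": "apply_moves", "arguments": {
  "travel": [
    [-0.08,0.11,0],
    [-0.16,0.22,0],
    [-0.24,0.33,0],
    [-0.32,0.44,0],
    [-0.4,0.55,0],
    [-0.47,0.66,0],
    [-0.55,0.77,0],
    [-0.62,0.89,0]
  ],
  "roll": [-0.8,-1.6,-2.4,-3.1,-3.9,-4.7,-5.5,-6.2],
  "gripper": [0,0,0,0,0,0,0,0]
}}

```text
clock: 37.48
tool_pos: [0.4998, -0.0186, 0.0963]
eef_rot: [-0.344, 0.618, 0.344, 0.618]
contact_force: [0.8, -1.5, 0.8]
opening: 0.003
```

```bash
python3 -c "
from h import *
avg(2);gate('g3')"
```

```text
t 37.58 tcp cm [49.96 -1.81  9.64] jawyaw 58.35 xax [-0.     0.001 -1.   ] F [ 0.25 -0.6  -0.05] op 0.002 q [ 0.31  0.81 -0.62  2.03  0.87  0.58  0.1 ]
Fmean [-0.14 -0.03  0.14] sd [0.39 0.56 0.19]
polar 0.0996 -148.58
gate best deg [43 42 44 41 45] [8.5 7.7 7.6 6.2 5.4]
```

Gate follows (43° at tool polar −148.6°). Next four arcs.

Call:
{"name": "apply_moves", "arguments": {
  "travel": [
    [-0.07,0.12,0],
    [-0.14,0.23,0],
    [-0.21,0.35,0],
    [-0.27,0.47,0],
    [-0.34,0.59,0],
    [-0.4,0.71,0],
    [-0.46,0.83,0],
    [-0.52,0.95,0]
  ],
  "roll": [-0.8,-1.6,-2.4,-3.1,-3.9,-4.7,-5.5,-6.2],
  "gripper": [0,0,0,0,0,0,0,0]
}}

```text
clock: 38.3
tool_pos: [0.4947, -0.009, 0.0964]
eef_rot: [-0.31, 0.635, 0.31, 0.635]
contact_force: [1.4, -0.4, 0.9]
opening: 0.003
```

Call:
{"name": "apply_moves", "arguments": {
  "travel": [
    [-0.06,0.12,0],
    [-0.11,0.25,0],
    [-0.17,0.37,0],
    [-0.22,0.49,0],
    [-0.27,0.62,0],
    [-0.32,0.75,0],
    [-0.37,0.87,0],
    [-0.41,1.0,0]
  ],
  "roll": [-0.8,-1.6,-2.4,-3.1,-3.9,-4.7,-5.5,-6.2],
  "gripper": [0,0,0,0,0,0,0,0]
}}

```text
clock: 38.97
tool_pos: [0.4907, 0.001, 0.0964]
eef_rot: [-0.275, 0.651, 0.276, 0.651]
contact_force: [1.8, -0.7, 1.3]
opening: 0.001
```

Call:
{"name": "apply_moves", "arguments": {
  "travel": [
    [-0.04,0.13,0],
    [-0.09,0.26,0],
    [-0.13,0.39,0],
    [-0.17,0.52,0],
    [-0.2,0.65,0],
    [-0.24,0.78,0],
    [-0.27,0.91,0],
    [-0.3,1.04,0]
  ],
  "roll": [-0.8,-1.6,-2.4,-3.1,-3.9,-4.7,-5.5,-6.2],
  "gripper": [0,0,0,0,0,0,0,0]
}}

```text
clock: 39.63
tool_pos: [0.4877, 0.0113, 0.0964]
eef_rot: [-0.24, 0.665, 0.24, 0.665]
contact_force: [3.0, -1.1, 1.2]
opening: 0.003
```

Call:
{"name": "apply_moves", "arguments": {
  "travel": [
    [-0.03,0.13,0],
    [-0.06,0.26,0],
    [-0.08,0.4,0],
    [-0.11,0.53,0],
    [-0.13,0.66,0],
    [-0.15,0.8,0],
    [-0.17,0.93,0],
    [-0.19,1.07,0]
  ],
  "roll": [-0.8,-1.6,-2.4,-3.1,-3.9,-4.7,-5.5,-6.2],
  "gripper": [0,0,0,0,0,0,0,0]
}}

```text
clock: 40.3
tool_pos: [0.4859, 0.022, 0.0964]
eef_rot: [-0.204, 0.677, 0.204, 0.677]
contact_force: [4.4, -0.5, 0.8]
opening: 0.005
```

Call:
{"name": "apply_moves", "arguments": {
  "travel": [
    [-0.02,0.13,0],
    [-0.03,0.27,0],
    [-0.04,0.4,0],
    [-0.05,0.54,0],
    [-0.06,0.67,0],
    [-0.07,0.81,0],
    [-0.07,0.94,0],
    [-0.07,1.08,0]
  ],
  "roll": [-0.8,-1.6,-2.4,-3.1,-3.9,-4.7,-5.5,-6.2],
  "gripper": [0,0,0,0,0,0,0,0]
}}

```text
clock: 40.97
tool_pos: [0.4851, 0.0327, 0.0964]
eef_rot: [-0.167, 0.687, 0.167, 0.687]
contact_force: [5.1, -0.8, 0.6]
opening: 0.004
```

```bash
python3 -c "
from h import *
avg(2);gate('g4')"
```

```text
t 41.07 tcp cm [48.45  3.3   9.63] jawyaw 27.32 xax [-0.001  0.    -1.   ] F [ 3.15 -0.75  0.36] op 0.009 q [ 0.11  0.76 -0.44  2.08  0.74  0.46 -0.43]
Fmean [ 2.71 -0.29  0.28] sd [0.44 0.46 0.08]
polar 0.1001 -179.54
gate best deg [75 74 76 73 77] [9.  8.4 7.  5.8 3.4]
```

Call:
{"name": "apply_moves", "arguments": {
  "travel": [
    [0.02,0.15,0],
    [0.05,0.3,0],
    [0.07,0.45,0],
    [0.1,0.6,0],
    [0.12,0.75,0],
    [0.13,0.9,0],
    [0.14,1.05,0],
    [0.15,1.2,0]
  ],
  "roll": [-0.9,-1.8,-2.7,-3.5,-4.4,-5.2,-6.1,-7],
  "gripper": [0,0,0,0,0,0,0,0]
}}

```text
clock: 41.78
tool_pos: [0.4861, 0.0448, 0.0963]
eef_rot: [-0.124, 0.696, 0.124, 0.696]
contact_force: [-0.2, -1.0, 0.9]
opening: 0.006
```

Call:
{"name": "apply_moves", "arguments": {
  "travel": [
    [0.02,0.15,0],
    [0.04,0.3,0],
    [0.06,0.45,0],
    [0.08,0.6,0],
    [0.1,0.75,0],
    [0.13,0.9,0],
    [0.16,1.05,0],
    [0.2,1.2,0]
  ],
  "roll": [-0.9,-1.8,-2.7,-3.5,-4.4,-5.2,-6.1,-7],
  "gripper": [0,0,0,0,0,0,0,0]
}}

```text
clock: 42.45
tool_pos: [0.4886, 0.0568, 0.0964]
eef_rot: [-0.082, 0.702, 0.082, 0.702]
contact_force: [0.5, -1.2, 1.1]
opening: 0.005
```

```bash
python3 -c "
from h import *
avg(2);gate('g5')"
```

```text
t 42.55 tcp cm [48.88  5.74  9.64] jawyaw 13.33 xax [ 0.001  0.001 -1.   ] F [0.85 0.58 0.34] op 0.005 q [ 0.02  0.76 -0.38  2.07  0.65  0.43 -0.63]
Fmean [0.27 0.15 0.35] sd [0.58 0.43 0.01]
polar 0.0986 166.13
gate best deg [89 90 88 91 87] [10.6  9.7  8.9  6.7  5.7]
```

Call:
{"name": "apply_moves", "arguments": {
  "travel": [
    [0.01,-0.05,0],
    [0.02,-0.1,0],
    [0.03,-0.15,0.1],
    [0.04,-0.2,0.2],
    [0.05,-0.25,0.4],
    [0.05,-0.25,0.6],
    [0.05,-0.25,0.8],
    [0.05,-0.25,1.0]
  ],
  "roll": [0,0,0,0,0,0,0,0],
  "gripper": [0,0,0,0,0,0,0,0]
}}

```text
clock: 43.27
tool_pos: [0.4892, 0.0541, 0.1066]
eef_rot: [-0.082, 0.702, 0.082, 0.702]
contact_force: [0.7, -0.1, 0.8]
opening: 0.004
```

Call:
{"name": "apply_moves", "arguments": {
  "travel": [
    [0,0,0.2],
    [0,0,0.4],
    [0,0,0.6],
    [0,0,0.8],
    [0,0,1.0],
    [0,0,1.2],
    [0,0,1.4],
    [0,0,1.7]
  ],
  "roll": [0,0,0,0,0,0,0,0],
  "gripper": [0,0,0,0,0,0,0,0]
}}

```text
clock: 43.93
tool_pos: [0.4886, 0.0542, 0.1234]
eef_rot: [-0.082, 0.703, 0.082, 0.702]
contact_force: [0.0, 0.3, -0.1]
opening: 0.004
```

Call:
{"name": "apply_moves", "arguments": {
  "travel": [
    [0,0,0.5],
    [0,0,1],
    [0,0,2],
    [0,0,3],
    [0,0,4.5],
    [0,0,6],
    [0,0,7.5],
    [0,0,9]
  ],
  "roll": [0,0,0,0,0,0,0,0],
  "gripper": [0,0,0,0,0,0,0,0]
}}

```text
clock: 44.6
tool_pos: [0.4887, 0.0542, 0.2145]
eef_rot: [-0.082, 0.702, 0.082, 0.702]
contact_force: [0.8, -0.0, -0.5]
opening: 0.005
```

```bash
python3 - <<'E'
from h import *
avg(2);gate('g6')
d=cams.snapshot("wrist");im=d["image"];cv2.imwrite("pics/w12.png",im[:,:,::-1])
# lip top rows now, vs prediction at rest height
g=cv2.GaussianBlur(cv2.cvtColor(im,cv2.COLOR_RGB2GRAY).astype(np.float32),(3,3),0)
for a in(88,89,90):
  for dz,t in((0,0),(.021,.25)):
    print(a,dz,[proj(d,np.r_[gpt(np.radians(a),-.061,y),.148-dz-(y+.1)*t])[0].round(1).tolist() for y in(-.12,-.08)])
for x in(296,304,312,320,328):print(x,g[150:220,x].astype(int).tolist())
# bystanders: motion against the first picture
s0=cv2.imread("pics/scene0.png");s1=cv2.imread("pics/g6.png")
def cen(I,lo,hi,b):
    h=cv2.cvtColor(I,cv2.COLOR_BGR2HSV)[b[1]:b[3],b[0]:b[2]];m=cv2.inRange(h,lo,hi);M=cv2.moments(m,True);return round(M["m10"]/max(M["m00"],1)+b[0],1),round(M["m01"]/max(M["m00"],1)+b[1],1),int(M["m00"])
for n,lo,hi,b in(("bangle",(18,120,120),(35,255,255),(265,220,320,265)),("box",(105,80,30),(130,255,255),(165,170,215,210)),("cone",(10,15,120),(40,120,255),(445,235,495,280))):print(n,cen(s0,lo,hi,b),cen(s1,lo,hi,b))
E
```

```text
t 44.7 tcp cm [49.03  5.47 21.56] jawyaw 13.33 xax [ 0.005  0.001 -1.   ] F [ 0.6  -0.33  0.45] op 0.004 q [ 0.16  0.58 -0.57  1.96  0.46  0.73 -0.45]
Fmean [ 0.77 -0.28  1.3 ] sd [0.17 0.05 0.85]
polar 0.0965 167.48
gate best deg [89 90 88 91 87] [10.3  9.3  8.6  6.1  5.4]
88 0 [[273.2, 189.4], [322.4, 188.2]]
88 0.021 [[275.7, 185.1], [321.6, 181.6]]
89 0 [[274.3, 186.9], [323.7, 186.5]]
89 0.021 [[276.8, 182.8], [322.7, 180.1]]
90 0 [[275.5, 184.4], [325.0, 184.8]]
90 0.021 [[278.0, 180.4], [323.9, 178.5]]
296 [165, 165, 167, 167, 166, 165, 164, 163, 162, 161, 162, 162, 164, 169, 177, 185, 189, 190, 190, 190, 191, 192, 193, 194, 197, 199, 198, 199, 200, 200, 199, 193, 170, 136, 115, 114, 122, 154, 200, 223, 224, 217, 193, 161, 163, 196, 217, 219, 219, 220, 220, 219, 222, 230, 237, 241, 241, 241, 241, 241, 241, 241, 241, 241, 241, 241, 241, 241, 241, 241]
304 [168, 167, 168, 169, 168, 167, 166, 166, 166, 166, 166, 166, 167, 167, 166, 166, 165, 164, 163, 162, 161, 161, 163, 164, 166, 167, 168, 170, 172, 173, 173, 171, 156, 130, 115, 114, 123, 157, 202, 224, 225, 218, 198, 175, 182, 
[... 623 characters left out ...]
, 172, 171, 171, 168, 156, 136, 120, 115, 123, 155, 201, 226, 227, 221, 206, 192, 199, 212, 219, 221, 222, 222, 222, 222, 222, 221, 222, 223, 223, 223, 223, 224, 228, 235, 241, 243, 242, 242, 243, 243, 243, 243]
328 [165, 164, 165, 165, 164, 162, 162, 164, 164, 165, 167, 167, 167, 167, 168, 169, 169, 169, 169, 168, 167, 168, 169, 170, 171, 171, 171, 172, 173, 174, 173, 172, 173, 174, 175, 176, 175, 173, 170, 169, 167, 166, 165, 166, 165, 165, 165, 164, 163, 163, 162, 161, 161, 160, 160, 156, 137, 103, 77, 71, 72, 83, 106, 128, 140, 148, 153, 144, 129, 121]
bangle (290.3, 239.5, 253) (290.4, 239.5, 255)
box (189.8, 190.9, 412) (189.8, 190.9, 411)
cone (471.2, 255.7, 1920) (470.3, 256.4, 2022)
```

Call:
{"name": "apply_moves", "arguments": {
  "travel": [
    [0,0,0.3],
    [0,0,0.6],
    [0,0,1],
    [0,0,1],
    [0,0,1],
    [0,0,1],
    [0,0,1],
    [0,0,1]
  ],
  "roll": [0,0,0,0,0,0,0,0],
  "gripper": [0,0,0,0,0,0,0,0]
}}

```text
clock: 45.47
tool_pos: [0.4888, 0.0541, 0.2232]
eef_rot: [-0.082, 0.702, 0.082, 0.702]
contact_force: [0.5, -0.4, 0.1]
opening: 0.009
```

```bash
python3 -c "
from h import *
st();gate('g7');print(r.finish_job())"
```

```text
t 45.47 tcp cm [48.88  5.41 22.32] jawyaw 13.34 xax [-0. -0. -1.] F [ 0.51 -0.39  0.11] op 0.009 q [ 0.17  0.57 -0.58  1.95  0.44  0.75 -0.44]
gate best deg [89 90 88 91 87] [9.7 8.8 8.1 5.8 4.9]
the job is handed in; nothing more can be done
None
```

The gate is open and the job was handed in at 45.5 s of the 70 s allowed. I pressed the pad slowly with the closed fingertips until the roof of the catch was felt, at about 4.9 N. I then drew the bar out, swung the gate at roughly 9°/s, eased off the lip, lifted the fingers slowly and moved clear.

**Last checks:**
- **Gate:** it reads about 89° open in the scene picture. The reading was the same before and after letting go.
- **Lever:** its lip is level and back at rest height in the wrist picture, so the bar hangs at rest.
- **Tool:** it stands about 9 cm above the pad, with the force reading at zero within noise.
- **Jewellery:** the bangle and the box are unmoved. The cone's patch shifted under 1 pixel, which I take as lighting or shadow.

**What disagreed or was not clean:**
- **Fingertips:** they proved to be about 14 mm behind the TCP in the pictures and at contact, not 14 mm ahead as stated. About 10 s went on lowering without touching the pad.
- **Pad force:** at the start of the draw the fingertip slid across the pad toward the lip, and the force fell to about 1.6 to 2 N, below the 3 to 7 N asked for. I pressed it back to about 4 N before the gate moved.
- **Pull:** the gate started to move at about 5.5 N (single readings to 6.4 N), which I read as friction on the roof. After the bar was out, a sideways rub of up to about 5 N showed near 70°, and I corrected it.

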